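# Show the red game tile to the table camera

### The arm

A 6-joint arm with a two-finger parallel gripper is mounted at the origin on the work surface. World frame = base frame: x ahead of the robot, y to its left, z up, the work surface at z = 0. Lengths are in m, angles in rad, forces in N, time in s.
With the tool pointing down it reaches from about 0.3 to 0.775 m from the base axis. Payload 14.6 kg.
Tool frame: the origin (TCP) lies at the very end of the fingers, on their centre line; the grasp point (between the pads) lies 19 mm behind it; y points along the fingers, x is the direction in which the jaws open and shut, and the axes are right-handed (so a half turn about y gives the same grasp; the last joint's range is limited). The gripper opens to 94 mm and grips with 3 to 60 N. Pads are 16 mm wide; open, the fingers measure 119 mm over their backs; the gripper's body (75 mm by 177 mm) begins 78 mm behind the grasp point.
Start: joints at [1.189, 0.3, 1.521, -0, 1.321, -0.067], TCP at [0.17, 0.523, 0.177] pointing down, gripper open.
Joint ranges: [-3.03, 3.03], [-0.79, 2.21], [0.23, 2.52], [-1.04, 4.18], [0, 3.07], [-2.55, 2.55]. Speed limits (rad/s): [2.22, 2.22, 2.57, 3.14, 3.14, 3.14].

### API

Orientations are given as [roll, pitch, yaw] about the fixed x, y, z axes, in that order (R = Rz(yaw) Ry(pitch) Rx(roll)).
In Python, from station import get_obs, cams, hand_in gives the robot as it stands. The module is installed in compiled form; this text tells all that it offers.
- The arm moves only by the tool step_arm, never from a script. Its argument "plan" is a list of rows, each an object with "grip": the closure, from -1 (fully open) to 1 (shut), so that 0 is half open; "slide": the shift along the tool's x, y, z in m, a list of three; "spin": the turn about the tool's y in degrees. A call has 1 to 20 rows; each row shifts and turns the commanded pose from where the row before left it, along the tool's axes as they then stand; what a row does not reach is not made up. A row lasts 1/12 s, in which the tool goes at most 41.7 mm and 7.16 degrees, less where a joint would pass 70% of its speed; a pose out of reach is approached as far as the arm can. A call is refused whole if a number of a shift passes 0.0417 or a number of a turn 7.16, either way. A call with a gripper value outside its range is refused whole. The fingers move at their own pace and stop on an object; "force" is the grip in N (left out, the last holds). Time passes only in rows, so rows that do not move let the fingers close. It gives the time, the measured TCP pose, the force and the opening at its end, in the units of the state.
- get_obs(): the state, without advancing time (a new reading comes with each control period).
- cams.camera(name): name is "scene" or "top" or "wrist"; returns the picture (400x640x3 uint8, blue, green, red); there is no depth.
- cams.calibration(name): a dict with "K" (3x3 intrinsics, pixels), "T" (4x4, takes a point from camera to world coordinates). Camera axes: x right, y up, looking along -z (the intrinsics and any distortion apply to the point x, -y, -z); pixel columns grow to the right and rows downward; lengths in m; the calibration is good to about 2 mm. A picture is of the moment at which its call begins: read the wrist's pose just before it. calibration takes no time and is no camera call; for the wrist camera it gives the pose at the moment of the call.
- hand_in(): hands the job in, once; it reports no verdict.
The state is a dict: "time_s": time; "qpos": joint angles; "joint_vel": joint speeds; "tau": joint torques, N m; "ee_pos": TCP position; "eef_rot": TCP orientation; "force": force on the tool from outside, world axes, zero at the start; "moment": the same for the moment, N m; "grip_width": finger opening in m.
Only numpy, scipy, OpenCV 4.12 (cv2) and the standard library are available. Lean on these libraries where they do the work, as an engineer would, in place of code of your own. Each camera call takes 0.05 s, during which the arm holds its last target.

### The job

First put the two crumpled paper balls lying on the camera's dark mat into the grey bin, then lift the red tile out of the rack and hold it up at the camera's focus point, 15 cm in front of the lens and level with it: upright, with the centre of its printed face on that point and that face turned squarely to the lens. Finish still holding the tile there, steady in the air, and leave the blue and green tiles, the mug and the pawn where they stand.

Things in the scene. Friction and masses are not known exactly. Their poses are not given: they have to be found in the camera images.
- camera_stand: fixed stand for a small webcam: a dark mat 260 mm (its x, from -70 to +190 mm) by 220 mm (y, centred), 4 mm thick, with the webcam on a post near the mat's +x end. Origin on the table under the focus point; z up; the webcam looks along the stand's -x. Webcam and post: from x = 138 to 194 mm, 76 mm wide, 188 mm high
- lens (a point): centre of the webcam's lens front, 150 mm along the stand's +x from the origin, 166 mm above the table; the lens looks level along the stand's -x
- focus (a point): the focus point in the air: 150 mm straight in front of the lens at the lens's height, 166 mm above the table, right above the stand's origin
- rack: fixed wooden tile rack, 60 mm (x) by 250 mm (y), 28 mm high, with one groove 14.6 mm wide along its y, groove floor 10 mm above the table. Origin: centre of its underside. Three tiles stand in the groove about 90 mm apart, in any order, their faces towards the rack's -x
- red_tile: the red tile (white face with a red disc), standing upright in the rack's groove. 40 mm wide (its y), 12 mm thick (its x), 80 mm tall (z), about 35 g. Origin: centre of its underside; z up; its printed front face looks along its own -x. Its underside is 10 mm and its top 90 mm above the table. Taken by its two 12 mm side edges (along its y) the face stays free; the gap to each neighbour tile is about 50 mm
- red_face (a point): centre of the red tile's printed face, 40 mm above its underside, 6 mm in front (-x) of its middle
- blue_tile: the blue tile (white face with a blue diamond), standing upright in the rack's groove. 40 mm wide (its y), 12 mm thick (its x), 80 mm tall (z), about 35 g. Origin: centre of its underside; z up; its printed front face looks along its own -x. To be left standing
- green_tile: the green tile (white face with three green bars), standing upright in the rack's groove. 40 mm wide (its y), 12 mm thick (its x), 80 mm tall (z), about 35 g. Origin: centre of its underside; z up; its printed front face looks along its own -x. To be left standing
- bin: fixed open grey bin, 140 x 140 mm outside, 80 mm high, walls and floor about 4 mm thick. Origin: centre of its underside; z up
- ball_a_center (a point): a crumpled white paper ball (stiff, does not roll), roughly 38 x 36 mm and up to 44 mm high with corners reaching up to 26 mm from the middle, 14 g, lying on the dark mat; it is grasped well at any yaw. This point is its middle, about 19 mm above the mat
- ball_b_center (a point): a crumpled white paper ball (stiff, does not roll), roughly 38 x 36 mm and up to 44 mm high with corners reaching up to 26 mm from the middle, 14 g, lying on the dark mat; it is grasped well at any yaw. This point is its middle, about 19 mm above the mat
- ball_a: the first paper ball; origin at the centre of its underside as it first lies
- ball_b: the second paper ball; origin at the centre of its underside as it first lies
- mug: white mug, 76 mm across, 85 mm high, handle at its +y; origin: centre of its underside. To be left alone
- pawn: orange game pawn, 36 mm across its foot, 50 mm high; origin: centre of its underside. To be left alone
Not all that is in view belongs to the job. What is shaped like the ball_a but pink is not meant.

How it is judged:
By the outcome, as a careful person would: the job done as asked, in the order asked, and still so for the second after the job is handed in, while the arm keeps its last pose, push and grip.
It also fails if it takes over 62 s, if anything falls off the work surface, if the arm or the gripper's body presses on something with over 40 N, if the wrist force passes 120 N, or if a joint passes its speed limit or range.

## Working session

There is one attempt and no reset: what is moved stays moved. The work goes in short steps, Python scripts to look and compute and a tool call to move; the robot and the scene stay as the last step left them, time stands still between calls to the robot, and variables do not carry over. Pictures are saved under pics/ and viewed, and the job is handed in when it is done.

Besides the shell and the picture viewer there is one more tool, called after "Call:" as name(argument=value, ...), one argument or row to a line, values as JSON. step_arm: Moves the arm, as the interface text tells. Its arguments: {"type":"object","properties":{"plan":{"type":"array","items":{"type":"object","properties":{"grip":{"type":"number"},"slide":{"type":"array","items":{"type":"number"}},"spin":{"type":"number"}}}},"force":{"type":"number"}},"required":["plan"]}

```bash
mkdir -p pics
python3 - <<'E'
from station import get_obs, cams
import cv2
o=get_obs()
for k,v in o.items(): print(k,v)
for n in ["scene","top","wrist"]:
    im=cams.camera(n); cv2.imwrite(f"pics/{n}0.png",im)
    c=cams.calibration(n); print(n,c)
E
```

```text
time_s 0.0
qpos [ 1.18940901e+00  3.00481338e-01  1.52158624e+00 -2.42374251e-06
  1.32071335e+00 -6.66048233e-02]
joint_vel [-0.00104758 -0.00038114  0.00090737  0.00079813 -0.00048883 -0.00182742]
tau [ 1.73451699e-03 -5.31806266e+01 -3.52745068e+01  7.08763953e-02
  2.43299321e-02 -1.34949869e-04]
ee_pos [0.17017824 0.52269119 0.17627856]
eef_rot [-1.57071958e+00  1.18579548e-03  1.25601448e+00]
force [ 0.19968507  0.17010242 -0.73404382]
moment [-0.05162878 -0.00774072  0.03676103]
grip_width 0.09403587517805109
scene {'K': array([[494.97982827,   0.        , 320.00711017],
       [  0.        , 494.97982827, 203.27459893],
       [  0.        ,   0.        ,   1.        ]]), 'T': array([[-0.17839627, -0.76383584,  0.62026574,  1.33177587],
       [ 0.98378741, -0.12670018,  0.1269228 ,  0.21144873],
       [-0.01836041,  0.63285218,  0.77405492,  1.0729162 ],
       [ 0.        ,  0.        ,  0.        ,  1.        ]])}
top {'K': array([[370.41707106,   0.        , 323.00296952],
       [  0.        , 370.41707106, 200.63988266],
       [  0.        ,   0.        ,   1.        ]]), 'T': array([[ 0.02420194,  0.99605108, -0.08541965,  0.45189657],
       [-0.99906333,  0.02103201, -0.03781692,  0.02098596],
       [-0.03587103,  0.08625488,  0.99562712,  0.99222997],
       [ 0.        ,  0.        ,  0.        ,  1.        ]])}
wrist {'K': array([[324.5401587 ,   0.        , 322.73451388],
       [  0.        , 324.5401587 , 193.89220058],
       [  0.        ,   0.        ,   1.        ]]), 'T': array([[ 0.30894856, -0.91543275, -0.2579412 ,  0.09539975],
       [ 0.95107795,  0.29701672,  0.08504005,  0.54825393],
       [-0.0012356 , -0.27159519,  0.96241079,  0.38325065],
       [ 0.        ,  0.        ,  0.        ,  1.        ]])}
```

View pics/scene0.png

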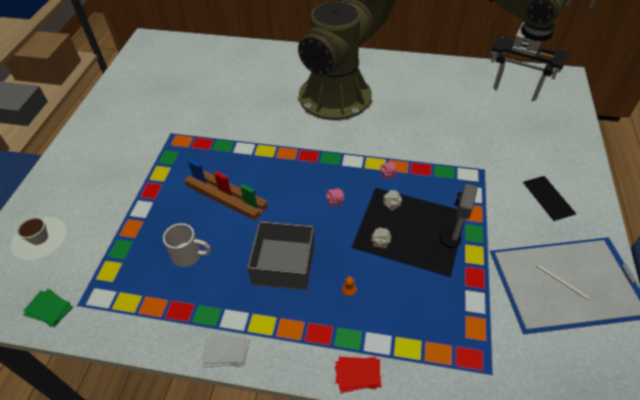

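View pics/top0.png

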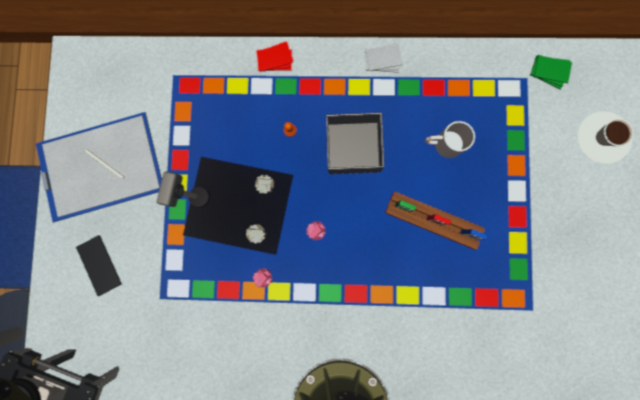

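View pics/wrist0.png

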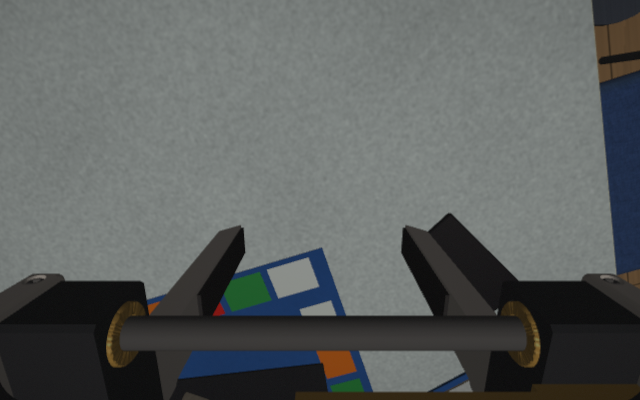

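Run:
```python
import cv2
t=cv2.imread("pics/top0.png"); s=cv2.imread("pics/scene0.png")
def crop(im,x,y,w,h,f,n):
    c=cv2.resize(im[y:y+h,x:x+w],None,fx=f,fy=f,interpolation=cv2.INTER_CUBIC)
    for i in range(0,w,20):
        cv2.putText(c,str(x+i),(i*f,8),0,.3,(0,255,255),1); cv2.line(c,(i*f,10),(i*f,16),(0,255,255),1)
    for j in range(0,h,20):
        cv2.putText(c,str(y+j),(0,j*f+4),0,.3,(0,255,255),1)
    cv2.imwrite(n,c)
crop(t,150,150,160,150,5,"pics/t_stand.png")
crop(t,380,100,120,160,5,"pics/t_rack.png") if 0 else crop(t,380,180,120,80,6,"pics/t_rack.png")
crop(s,340,150,160,130,5,"pics/s_stand.png")
crop(s,170,150,110,80,7,"pics/s_rack.png")
crop(t,310,100,90,85,6,"pics/t_bin.png")
```

```text
(no output)
```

View pics/t_stand.png

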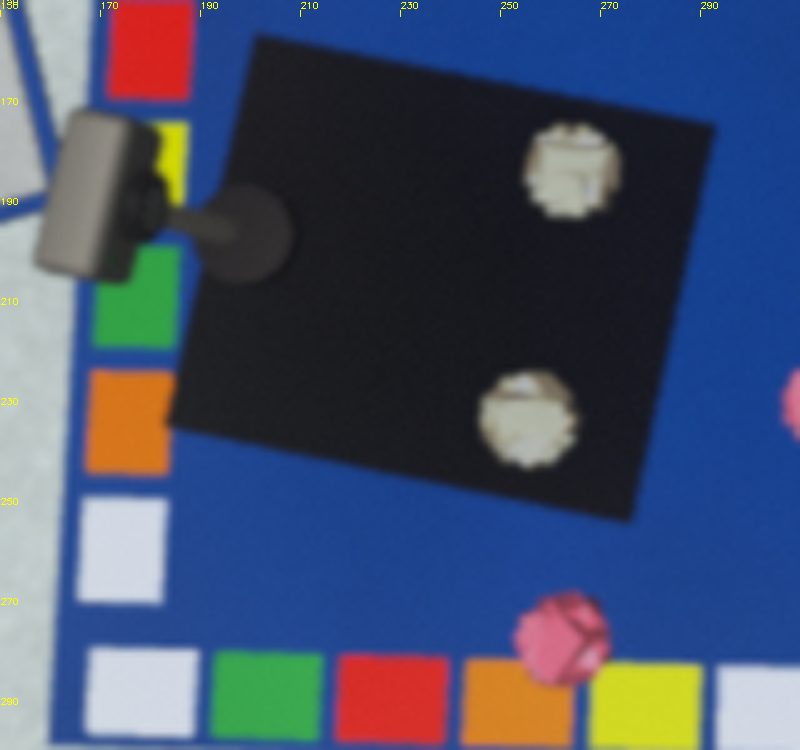

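View pics/t_rack.png

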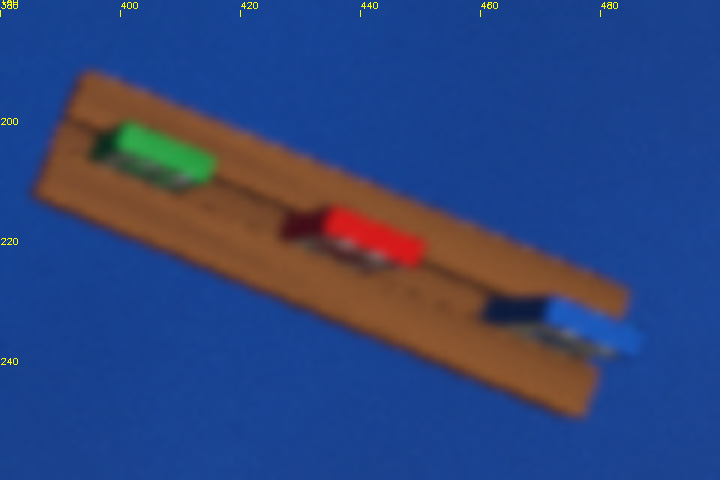

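View pics/s_stand.png

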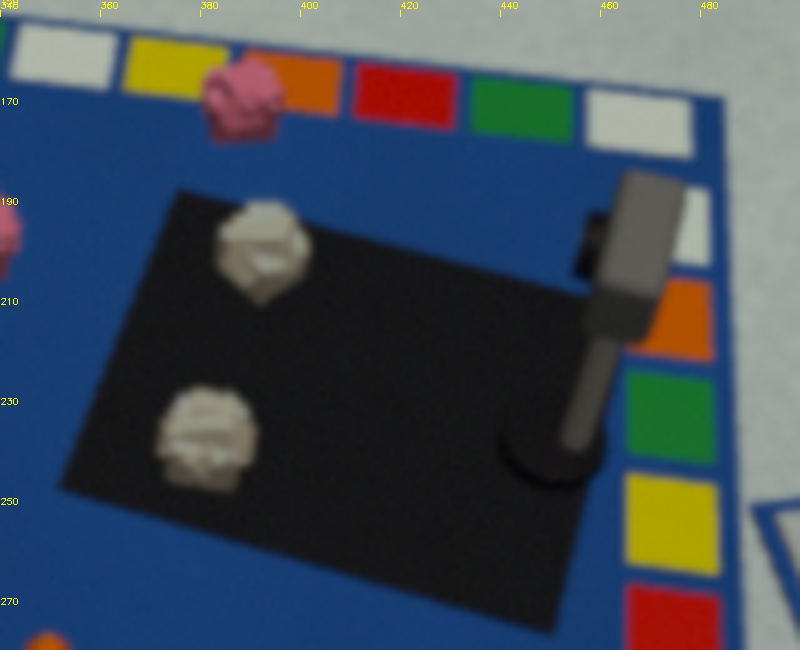

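View pics/s_rack.png

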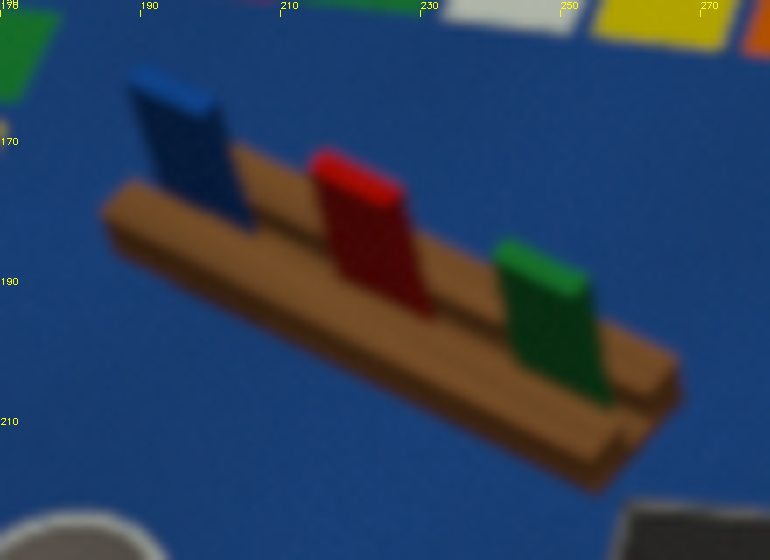

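View pics/t_bin.png

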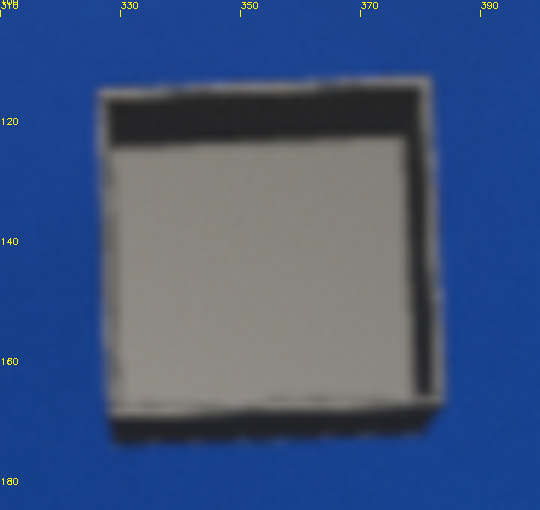

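```bash
cat > h.py <<'E'
import numpy as np, cv2
from station import get_obs, cams
def ray(cal,px):
    K,T=cal["K"],cal["T"]
    u,v=px
    d=np.array([(u-K[0,2])/K[0,0],-(v-K[1,2])/K[1,1],-1.])
    return T[:3,3],T[:3,:3]@d
def atz(cal,px,z):
    o,d=ray(cal,px); return o+d*(z-o[2])/d[2]
def proj(cal,P):
    K,T=cal["K"],cal["T"]
    c=(np.atleast_2d(P)-T[:3,3])@T[:3,:3]
    return np.c_[K[0,2]+K[0,0]*c[:,0]/-c[:,2],K[1,2]+K[1,1]*c[:,1]/c[:,2]]
def un(x0,y0,f,c): return ((c[0]+.5)/f-.5+x0,(c[1]+.5)/f-.5+y0)
E
python3 - <<'E'
from h import *
from scipy.optimize import least_squares
np.set_printoptions(precision=4,suppress=True)
t=cams.calibration("top"); s=cams.calibration("scene")
tc=[un(150,150,5,c) for c in [(257,35),(715,126),(630,522),(166,426)]]
sc=[un(340,150,5,c) for c in [(553,634),(60,488),(178,190)]]
for p in tc: print("top mat",atz(t,p,.004))
for p in sc: print("scn mat",atz(s,p,.004))
loc=np.array([[.19,-.11],[-.07,-.11],[-.07,.11],[.19,.11]])
# top order: (201,157): high x, high y(left)... assign by geometry
def W(q,l,z): 
    c,sn=np.cos(q[2]),np.sin(q[2]); return np.c_[q[0]+c*l[:,0]-sn*l[:,1],q[1]+sn*l[:,0]+c*l[:,1],np.full(len(l),z)]
q0=[0.42,0.2,1.75]
mt=np.array([atz(t,p,.004) for p in tc])
def f(q,o,cams_=(1,1)):
    w=W(q,loc[o],.004)
    r=[(proj(t,w)-tc).ravel()*2.7*cams_[0],(proj(s,w[:3])-sc).ravel()*2.5*cams_[1]]
    return np.concatenate(r)
for cm in [(1,1),(1,0),(0,1)]:
  for o in ([0,1,2,3],):
    for a in (0,1.57,3.14,-1.57):
      R=least_squares(lambda q:f(q,o,cm),[.4,.15,a])
      if R.cost<100: print(cm,R.x,R.cost)
# balls
print("balls top",[atz(t,un(150,150,5,c),.025) for c in [(573,171),(529,419)]])
print("balls scn",[atz(s,un(340,150,5,c),.023) for c in [(207,438),(263,252)]])
# bin rim
b=[un(310,100,6,c) for c in [(100,90),(431,78),(444,404),(108,411)]]
B=np.array([atz(t,p,.08) for p in b]); print("bin",B,B.mean(0), np.linalg.norm(np.roll(B,1,0)-B,axis=1))
# lens top cam
print("camtop", [atz(t,un(150,150,5,c),.188) for c in [(85,108),(35,265),(128,282),(160,135)]])
# tiles
for n,cs in dict(green=[(121,123),(215,158),(209,182),(117,147)],red=[(333,207),(425,240),(419,266),(325,233)],blue=[(552,296),(643,330),(634,356),(546,320)]).items():
    P=np.array([atz(t,un(380,180,6,c),.09) for c in cs]); print(n,P[:,:2].tolist(),P.mean(0),np.linalg.norm(np.roll(P,1,0)-P,axis=1))
for n,cs in dict(red=[(319,150),(407,188),(396,207),(311,171)],blue=[(134,65),(217,100),(212,115),(130,82)],green=[(505,236),(590,277),(584,297),(494,258)]).items():
    P=np.array([atz(s,un(170,150,7,c),.09) for c in cs]); print("scn",n,P.mean(0),np.linalg.norm(np.roll(P,1,0)-P,axis=1),np.degrees(np.arctan2(*(P[1]-P[0])[[1,0]])))
r=[un(380,180,6,c) for c in [(90,68),(632,292),(582,418),(34,193)]]
P=np.array([atz(t,p,.028) for p in r]);print("rack",P,P.mean(0),np.linalg.norm(np.roll(P,1,0)-P,axis=1),np.degrees(np.arctan2(*(P[1]-P[0])[[1,0]])),np.degrees(np.arctan2(*(P[2]-P[3])[[1,0]])))
E
```

```text
top mat [0.6507 0.3959 0.004 ]
top mat [0.6051 0.1425 0.004 ]
top mat [0.3917 0.1812 0.004 ]
top mat [0.4363 0.4343 0.004 ]
scn mat [0.6525 0.3959 0.004 ]
scn mat [0.6068 0.1435 0.004 ]
scn mat [0.3925 0.1814 0.004 ]
(1, 1) [0.5107 0.2297 1.3935] 12.483526929006771
(1, 1) [0.5107 0.2297 1.3935] 12.483526929010408
(1, 1) [0.5107 0.2297 1.3935] 12.483526929006183
(1, 1) [0.5107 0.2297 1.3935] 12.483526929005238
(1, 0) [0.5104 0.2294 1.3936] 7.3673323490853315
(1, 0) [0.5104 0.2294 1.3936] 7.367332349089937
(1, 0) [0.5104 0.2294 1.3936] 7.367332349085167
(1, 0) [0.5104 0.2294 1.3936] 7.367332349085067
(0, 1) [0.5112 0.2302 1.3916] 4.17258327431352
(0, 1) [0.5112 0.2302 1.3916] 4.1725832743129105
(0, 1) [0.5112 0.2302 1.3916] 4.172583274313341
(0, 1) [ 0.5112  0.2302 -4.8916] 4.1725832743131885
balls top [array([0.5763, 0.2146, 0.025 ]), array([0.445 , 0.2328, 0.025 ])]
balls scn [array([0.5762, 0.2153, 0.023 ]), array([0.4466, 0.2328, 0.023 ])]
bin [[ 0.7482  0.0527  0.08  ]
 [ 0.7551 -0.0857  0.08  ]
 [ 0.6172 -0.0925  0.08  ]
 [ 0.6118  0.0462  0.08  ]] [ 0.6831 -0.0198  0.08  ] [0.13
[... 629 characters left out ...]
.0393]
blue [[0.46883996217506885, -0.3025328708330772], [0.4561842783001844, -0.338137841361614], [0.44578958603554036, -0.3344736783452237], [0.45923003682294616, -0.300077157512635]] [ 0.4575 -0.3188  0.09  ] [0.0099 0.0378 0.011  0.0369]
scn red [ 0.4914 -0.2322  0.09  ] [0.0112 0.0422 0.0103 0.0403] 71.02186591614229
scn blue [ 0.4576 -0.3192  0.09  ] [0.0094 0.0413 0.0082 0.0401] 71.49961451401082
scn green [ 0.5233 -0.1492  0.09  ] [0.0115 0.0402 0.01   0.041 ] 68.51586137055429
rack [[ 0.5639 -0.1281  0.028 ]
 [ 0.4725 -0.3584  0.028 ]
 [ 0.4186 -0.3368  0.028 ]
 [ 0.5091 -0.1045  0.028 ]] [ 0.4911 -0.232   0.028 ] [0.0597 0.2478 0.0581 0.2493] -111.65671093335042 -111.28625634624929
```

Call:
step_arm(
  plan=[
    {"grip":-1,"spin":6.85,"slide":[0,0,0]},
    {"grip":-1,"spin":6.85,"slide":[0,0,0]},
    {"grip":-1,"spin":6.85,"slide":[0,0,0]},
    {"grip":-1,"spin":6.85,"slide":[0,0,0]},
    {"grip":-1,"spin":6.85,"slide":[0,0,0]},
    {"grip":-1,"spin":6.85,"slide":[0,0,0]},
    {"grip":-1,"spin":6.85,"slide":[0,0,0]},
    {"grip":-1,"spin":6.85,"slide":[0,0,0]},
    {"grip":-1,"spin":6.85,"slide":[0,0,0]},
    {"grip":-1,"spin":6.85,"slide":[0,0,0]},
    {"grip":-1,"spin":6.85,"slide":[0,0,0]},
    {"grip":-1,"spin":6.85,"slide":[0,0,0]},
  ],
  force=15,
)

```text
time_s: 1.15
ee_pos: [0.1702, 0.5228, 0.1766]
eef_rot: [-1.571, 0.0, -0.185]
force: [-0.1, 0.2, -0.2]
grip_width: 0.0937
```

Call:
step_arm(
  plan=[
    {"grip":-1,"slide":[0.0268,0,-0.0197]},
    {"grip":-1,"slide":[0.0268,0,-0.0197]},
    {"grip":-1,"slide":[0.0268,0,-0.0197]},
    {"grip":-1,"slide":[0.0268,0,-0.0197]},
    {"grip":-1,"slide":[0.0268,0,-0.0197]},
    {"grip":-1,"slide":[0.0268,0,-0.0197]},
    {"grip":-1,"slide":[0.0268,0,-0.0197]},
    {"grip":-1,"slide":[0.0268,0,-0.0197]},
    {"grip":-1,"slide":[0.0268,0,-0.0197]},
    {"grip":-1,"slide":[0.0268,0,-0.0197]},
    {"grip":-1,"slide":[0.0268,0,-0.0197]},
    {"grip":-1,"slide":[0.0268,0,-0.0197]},
    {"grip":-1,"slide":[0,0,0]},
    {"grip":-1,"slide":[0,0,0]},
  ],
)

```text
schema error: expected keys grip, slide, spin
```

Run:
```python
from h import *
np.set_printoptions(precision=4,suppress=True)
o=get_obs();print(o['ee_pos'],np.degrees(o['eef_rot']),o['qpos'])
w=cams.calibration("wrist"); im=cams.camera("wrist"); cv2.imwrite("pics/w1.png",im)
for p in [(.4455,.2328,.023),(.5763,.2148,.023),o['ee_pos']]: print(proj(w,p))
```

```text
[0.1702 0.5228 0.1766] [-90.0327   0.0068 -10.5757] [1.1894 0.3002 1.5213 0.     1.3207 1.374 ]
[[565.3634 347.6044]]
[[665.63   343.6788]]
[[322.378  224.3593]]
```

View pics/w1.png

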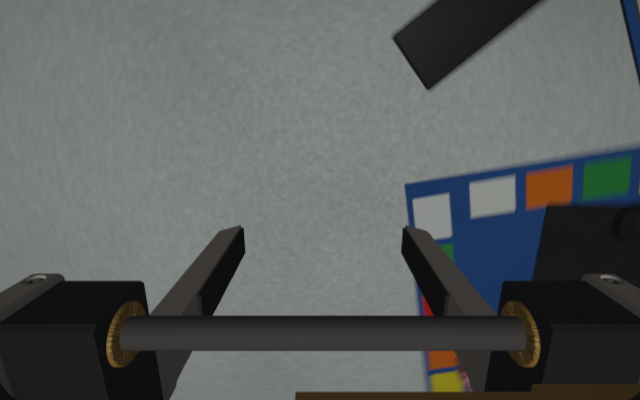

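The wrist view shows the table and the mat's corner at right; the arm hasn't translated yet (the call needed "spin" in each row).

Call:
step_arm(
  plan=[
    {"grip":-1,"spin":0,"slide":[0.0268,0,-0.0197]},
    {"grip":-1,"spin":0,"slide":[0.0268,0,-0.0197]},
    {"grip":-1,"spin":0,"slide":[0.0268,0,-0.0197]},
    {"grip":-1,"spin":0,"slide":[0.0268,0,-0.0197]},
    {"grip":-1,"spin":0,"slide":[0.0268,0,-0.0197]},
    {"grip":-1,"spin":0,"slide":[0.0268,0,-0.0197]},
    {"grip":-1,"spin":0,"slide":[0.0268,0,-0.0197]},
    {"grip":-1,"spin":0,"slide":[0.0268,0,-0.0197]},
    {"grip":-1,"spin":0,"slide":[0.0268,0,-0.0197]},
    {"grip":-1,"spin":0,"slide":[0.0268,0,-0.0197]},
    {"grip":-1,"spin":0,"slide":[0.0268,0,-0.0197]},
    {"grip":-1,"spin":0,"slide":[0.0268,0,-0.0197]},
    {"grip":-1,"spin":0,"slide":[0,0,0]},
    {"grip":-1,"spin":0,"slide":[0,0,0]},
  ],
)

```text
time_s: 2.37
ee_pos: [0.4453, 0.2322, 0.1765]
eef_rot: [-1.571, 0.001, -0.179]
force: [0.2, -0.2, 0.4]
grip_width: 0.094
```

```bash
cat > look.py <<'E'
from h import *
import sys
np.set_printoptions(precision=4,suppress=True)
o=get_obs();print(o['time_s'],o['ee_pos'],np.degrees(o['eef_rot']),o['qpos'],o['force'],o['grip_width'])
w=cams.calibration("wrist"); im=cams.camera("wrist"); cv2.imwrite(f"pics/{sys.argv[1]}.png",im)
np.savez(f"pics/{sys.argv[1]}.npz",K=w["K"],T=w["T"])
E
python3 look.py w2
```

```text
2.3667 [0.4453 0.2322 0.1765] [-90.0192   0.0343 -10.2437] [0.4076 0.194  1.6537 0.0001 1.2945 0.5864] [ 0.2213 -0.2183  0.4427] 0.09395766442816667
```

View pics/w2.png

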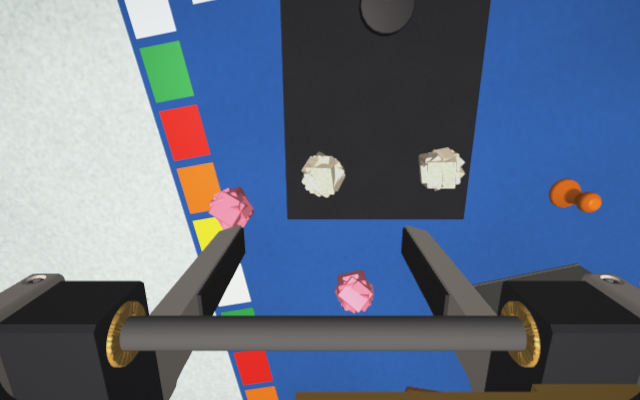

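Run:
```python
from h import *
np.set_printoptions(precision=4,suppress=True)
w=np.load("pics/w2.npz")
print(atz(w,(323,175),.023),atz(w,(442,170),.023))
print(atz(w,(288,219),.004),atz(w,(464,219),.004))
print(atz(w,(354,292),.023),atz(w,(231,207),.023))
q=[.5107,.2297,1.3935];c,s=np.cos(q[2]),np.sin(q[2])
for l in [(-.07,.11),(-.07,-.11)]: print(q[0]+c*l[0]-s*l[1],q[1]+s*l[0]+c*l[1])
```

```text
[0.4459 0.2325 0.023 ] [0.5793 0.2144 0.023 ]
[0.3925 0.1811 0.004 ] [0.6076 0.1424 0.004 ]
[0.4577 0.0771 0.023 ] [0.3335 0.2139 0.023 ]
0.3900785201486426 0.18019789298960534
0.606629829581756 0.1413967282802315
```

Call:
step_arm(
  plan=[
    {"grip":-1,"spin":0,"slide":[0.0004,0.02,0.0003]},
    {"grip":-1,"spin":0,"slide":[0,0.025,0]},
    {"grip":-1,"spin":0,"slide":[0,0.025,0]},
    {"grip":-1,"spin":0,"slide":[0,0.025,0]},
    {"grip":-1,"spin":0,"slide":[0,0.025,0]},
    {"grip":-1,"spin":0,"slide":[0,0.02,0]},
    {"grip":-1,"spin":0,"slide":[0,0.015,0]},
    {"grip":-1,"spin":0,"slide":[0,0.01,0]},
    {"grip":-1,"spin":0,"slide":[0,0,0]},
    {"grip":1,"spin":0,"slide":[0,0,0]},
    {"grip":1,"spin":0,"slide":[0,0,0]},
    {"grip":1,"spin":0,"slide":[0,0,0]},
    {"grip":1,"spin":0,"slide":[0,0,0]},
    {"grip":1,"spin":0,"slide":[0,0,0]},
    {"grip":1,"spin":0,"slide":[0,0,0]},
  ],
  force=15,
)

```text
time_s: 3.67
ee_pos: [0.4454, 0.2334, 0.0122]
eef_rot: [-1.57, -0.0, -0.179]
force: [0.3, 1.2, -0.7]
grip_width: 0.0571
```

Call:
step_arm(
  plan=[
    {"grip":1,"spin":0,"slide":[0,0,0]},
    {"grip":1,"spin":0,"slide":[0,0,0]},
    {"grip":1,"spin":0,"slide":[0,0,0]},
    {"grip":1,"spin":0,"slide":[0,0,0]},
    {"grip":1,"spin":0,"slide":[0,0,0]},
  ],
)

```text
time_s: 4.08
ee_pos: [0.4452, 0.2334, 0.0118]
eef_rot: [-1.571, 0.0, -0.179]
force: [-0.2, 0.4, 0.0]
grip_width: 0.0241
```

Call:
step_arm(
  plan=[
    {"grip":1,"spin":0,"slide":[0,0,0]},
    {"grip":1,"spin":0,"slide":[0,0,0]},
  ],
)

```text
time_s: 4.25
ee_pos: [0.446, 0.2336, 0.0126]
eef_rot: [-1.57, -0.002, -0.179]
force: [0.4, -0.4, 10.0]
grip_width: 0.0138
```

```bash
python3 look.py w3
```

```text
4.25 [0.446  0.2336 0.0126] [-89.9501  -0.0955 -10.2339] [ 0.4098  0.4036  1.8055 -0.0003  0.9306  0.5886] [ 0.3613 -0.415   9.9872] 0.013795025175054225
```

View pics/w3.png

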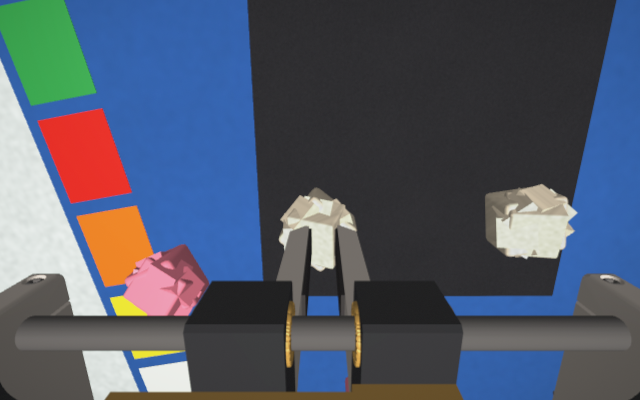

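Run:
```python
from h import *
a=cams.camera("scene");b=cams.camera("top")
c=np.hstack([cv2.resize(a[160:280,340:440],None,fx=4,fy=4,interpolation=2),cv2.resize(b[150:270,220:320],None,fx=4,fy=4,interpolation=2)])
cv2.imwrite("pics/c4.png",c)
w=cv2.imread("pics/w3.png");cv2.imwrite("pics/w3c.png",cv2.resize(w[170:300,230:400],None,fx=4.5,fy=4.5,interpolation=2))
```

```text
(no output)
```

View pics/c4.png

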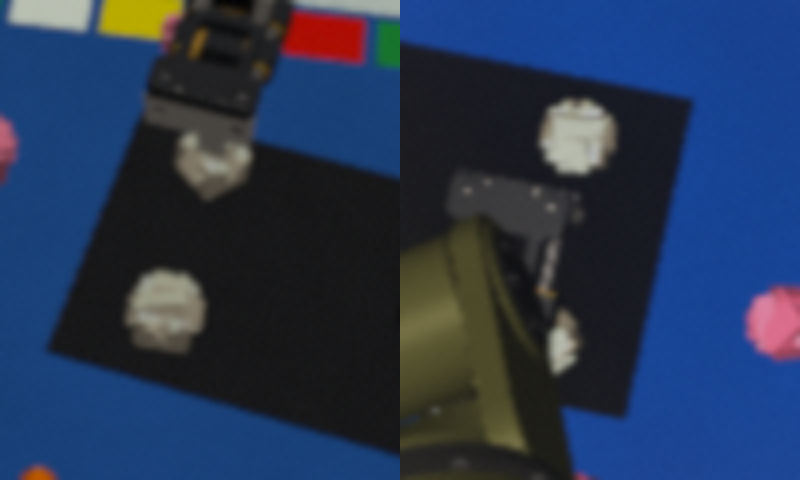

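View pics/w3c.png

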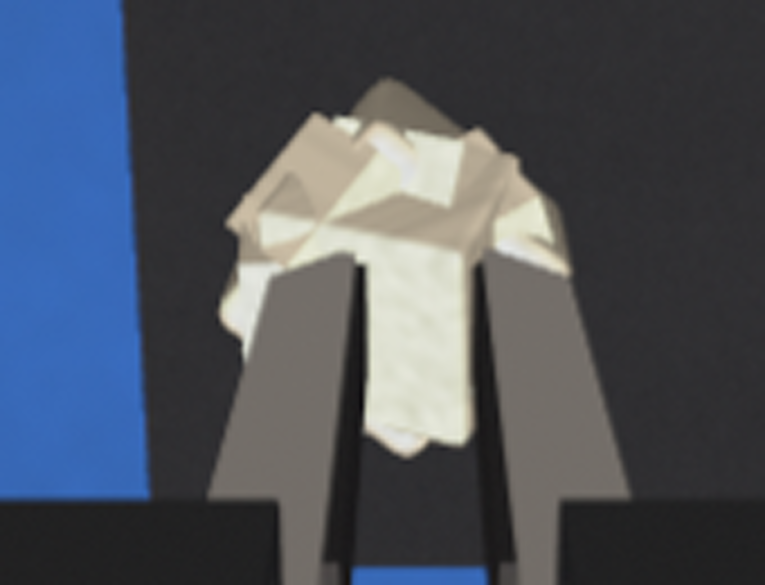

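Run:
```python
from h import *
np.set_printoptions(precision=4,suppress=True)
s=cams.calibration("scene");w=np.load("pics/w3.npz");o=get_obs();p=o['ee_pos']
tx=np.array([.984,-.177,0]);tz=np.array([.177,.984,0])
for h in (0,.02,.04,.06,.1): print(h,[proj(s,p+[0,0,h]+k*tx)[0] for k in (-.018,.018)],[proj(w,p+[0,0,h]+k*tx+m*tz)[0] for k in (-.007,.007) for m in (-.008,.008)])
for z in (.006,.012,.023): print(atz(w,(317,188),z))
print(atz(w,(317,228),.023), p, proj(w,[.4458,.2326,.023]),proj(w,[.4458,.2326,.046]))
a=cams.camera("scene")[170:230,360:420];cv2.imwrite("pics/c5.png",cv2.resize(a,None,fx=9,fy=9,interpolation=2))
```

```text
0 [array([393.8692, 197.5658]), array([390.4275, 207.0573])] [array([312.5999, 235.4107]), array([312.4007, 213.33  ]), array([333.0123, 235.395 ]), array([333.2182, 213.317 ])]
0.02 [array([394.5753, 192.9009]), array([391.1051, 202.4283])] [array([311.7086, 247.9875]), array([311.4707, 224.0437]), array([334.0543, 247.9685]), array([334.3028, 224.0278])]
0.04 [array([395.2977, 188.1286]), array([391.7984, 197.6912])] [array([310.6308, 263.196 ]), array([310.3415, 237.0532]), array([335.3142, 263.1726]), array([335.6197, 237.0335])]
0.06 [array([396.0368, 183.2454]), array([392.5082, 192.842 ])] [array([309.3012, 281.9588]), array([308.9412, 253.1852]), array([336.8686, 281.9293]), array([337.2527, 253.1601])]
0.1 [array([397.568 , 173.1299]), array([393.9793, 182.7915])] [array([305.4254, 336.6508]), array([304.8141, 300.7328]), array([341.3991, 336.5996]), array([342.0653, 300.6884])]
[0.4467 0.2577 0.006 ]
[0.447  0.2592 0.012 ]
[0.4477 0.262  0.023 ]
[0.4428 0.2357 0.023 ] [0.4463 0.2336 0.013 ] [[322.3304 231.6264]] [[322.3679 246.7457]]
```

View pics/c5.png

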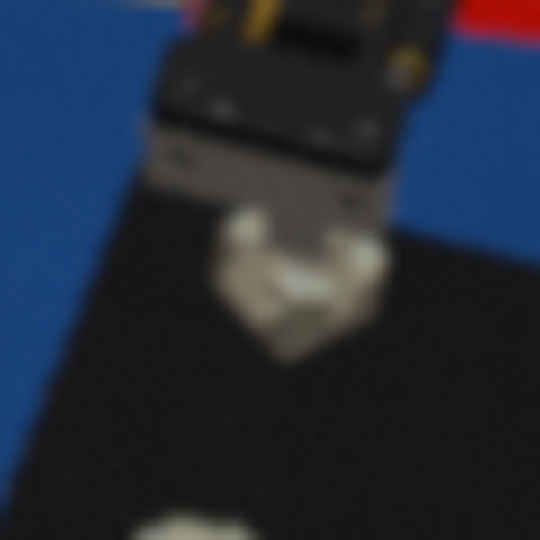

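Call:
step_arm(
  plan=[
    {"grip":1,"spin":0,"slide":[0,0,0]},
    {"grip":1,"spin":0,"slide":[0,0,0]},
    {"grip":1,"spin":0,"slide":[0,-0.01,0]},
    {"grip":1,"spin":0,"slide":[0,-0.02,0]},
    {"grip":1,"spin":0,"slide":[0,-0.02,0]},
    {"grip":1,"spin":0,"slide":[0,0,0]},
  ],
)

```text
time_s: 4.95
ee_pos: [0.4467, 0.2341, 0.0655]
eef_rot: [-1.568, -0.004, -0.179]
force: [0.2, -1.2, 0.1]
grip_width: 0.0004
```

```bash
python3 look.py w4
```

```text
4.95 [0.4467 0.2341 0.0655] [-89.8401  -0.2332 -10.234 ] [0.4101 0.3221 1.7715 0.0001 1.043  0.5886] [ 0.216  -1.1909  0.0848] 0.00041008984468039533
```

View pics/w4.png

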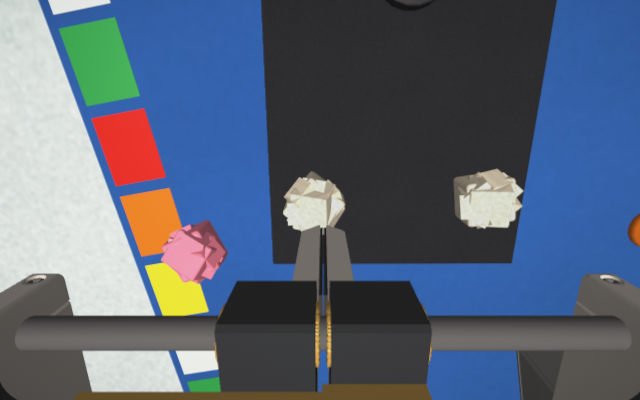

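Run:
```python
from h import *
np.set_printoptions(precision=4,suppress=True)
w=np.load("pics/w4.npz")
print(atz(w,(314,203),.023),atz(w,(488,200),.023), proj(w,[.4463,.2336,.013]))
im=cv2.imread("pics/w4.png");cv2.imwrite("pics/w4c.png",cv2.resize(im[160:280,250:350],None,fx=5,fy=5,interpolation=2))
a=cams.camera("scene")[170:230,360:420];cv2.imwrite("pics/c6.png",cv2.resize(a,None,fx=9,fy=9,interpolation=2))
```

```text
[0.4406 0.2373 0.023 ] [0.5788 0.2148 0.023 ] [[321.7598 202.4885]]
```

View pics/w4c.png

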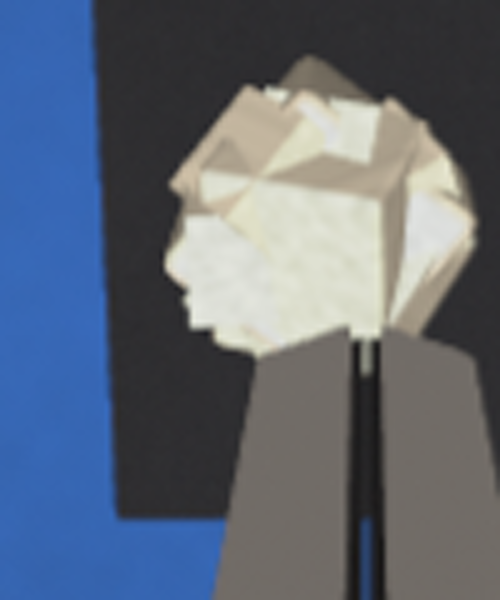

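View pics/c6.png

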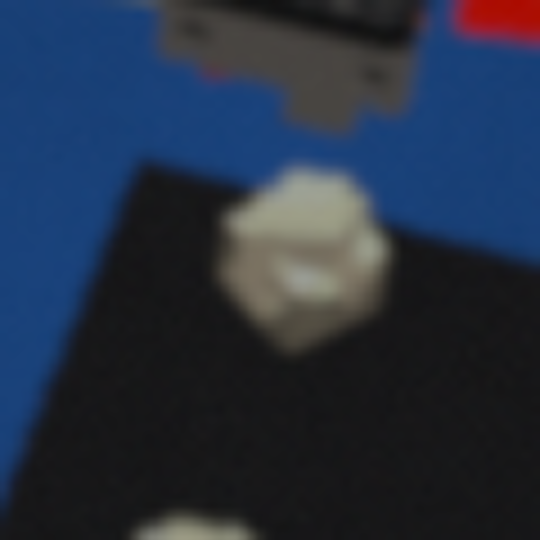

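The fingers slid off over the ball's upper half. They closed at about z 31 mm, above its middle, and the ball shifted about 6 mm. I'll open, re-centre and grasp lower.

Call:
step_arm(
  plan=[
    {"grip":-1,"spin":0,"slide":[-0.0062,0,0.0013]},
    {"grip":-1,"spin":0,"slide":[0,0,0]},
    {"grip":-1,"spin":0,"slide":[0,0,0]},
    {"grip":-1,"spin":0,"slide":[0,0,0]},
    {"grip":-1,"spin":0,"slide":[0,0,0]},
    {"grip":-1,"spin":0,"slide":[0,0,0]},
    {"grip":-1,"spin":0,"slide":[0,0,0]},
    {"grip":-1,"spin":0,"slide":[0,0,0]},
    {"grip":-1,"spin":0,"slide":[0,0,0]},
    {"grip":-1,"spin":0,"slide":[0,0,0]},
  ],
)

```text
time_s: 5.88
ee_pos: [0.4393, 0.2358, 0.0618]
eef_rot: [-1.571, -0.0, -0.179]
force: [-0.2, 0.2, 0.3]
grip_width: 0.0638
```

```bash
python3 look.py w5
```

```text
5.8833 [0.4393 0.2358 0.0618] [-89.9994  -0.0001 -10.2378] [0.4191 0.3186 1.7862 0.     1.0368 0.5977] [-0.2296  0.2361  0.3374] 0.0637974146787907
```

View pics/w5.png

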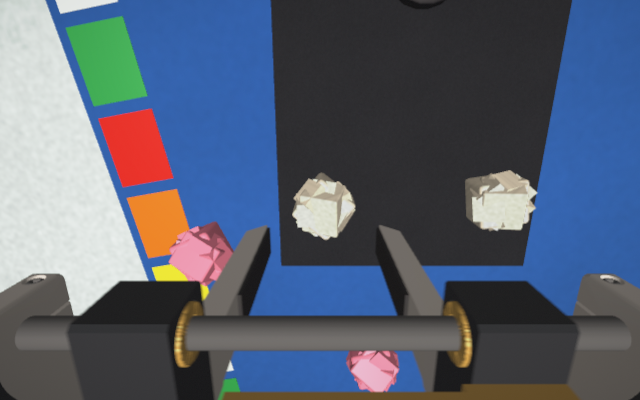

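Run:
```python
from h import *
np.set_printoptions(precision=4,suppress=True)
w=np.load("pics/w5.npz")
print(atz(w,(323.5,207),.023),atz(w,(323.5,207),.028),proj(w,[.4393,.2358,.023]))
print(atz(w,(501,203),.023),atz(w,(501,203),.028))
```

```text
[0.4402 0.2353 0.023 ] [0.4404 0.237  0.028 ] [[322.3387 206.646 ]]
[0.5793 0.2137 0.023 ] [0.5767 0.2157 0.028 ]
```

Ball at pixel (323,207), centred under the tool within 1 mm. Descend to z≈6 mm.

Call:
step_arm(
  plan=[
    {"grip":-1,"spin":0,"slide":[0.0008,0.012,0.0003]},
    {"grip":-1,"spin":0,"slide":[0,0.02,0]},
    {"grip":-1,"spin":0,"slide":[0,0.014,0]},
    {"grip":-1,"spin":0,"slide":[0,0.0098,0]},
    {"grip":-1,"spin":0,"slide":[0,0,0]},
    {"grip":1,"spin":0,"slide":[0,0,0]},
    {"grip":1,"spin":0,"slide":[0,0,0]},
    {"grip":1,"spin":0,"slide":[0,0,0]},
    {"grip":1,"spin":0,"slide":[0,0,0]},
    {"grip":1,"spin":0,"slide":[0,0,0]},
    {"grip":1,"spin":0,"slide":[0,0,0]},
    {"grip":1,"spin":0,"slide":[0,0,0]},
  ],
  force=12,
)

```text
time_s: 6.93
ee_pos: [0.4403, 0.236, 0.0062]
eef_rot: [-1.571, -0.0, -0.179]
force: [0.8, 0.9, -0.4]
grip_width: 0.051
```

Call:
step_arm(
  plan=[
    {"grip":1,"spin":0,"slide":[0,0,0]},
    {"grip":1,"spin":0,"slide":[0,0,0]},
  ],
)

```text
time_s: 7.1
ee_pos: [0.4402, 0.2359, 0.0061]
eef_rot: [-1.571, -0.0, -0.179]
force: [-0.8, -0.2, -0.9]
grip_width: 0.0371
```

Call:
step_arm(
  plan=[
    {"grip":1,"spin":0,"slide":[0,0,0]},
  ],
)

```text
time_s: 7.18
ee_pos: [0.4402, 0.236, 0.0061]
eef_rot: [-1.571, -0.0, -0.179]
force: [0.4, 0.2, 0.2]
grip_width: 0.0308
```

```bash
python3 look.py w6
```

```text
7.1833 [0.4402 0.236  0.0061] [-90.0005  -0.0006 -10.2346] [ 0.4187  0.408   1.8184 -0.      0.9151  0.5974] [0.4459 0.1751 0.1596] 0.03079071878754818
```

View pics/w6.png

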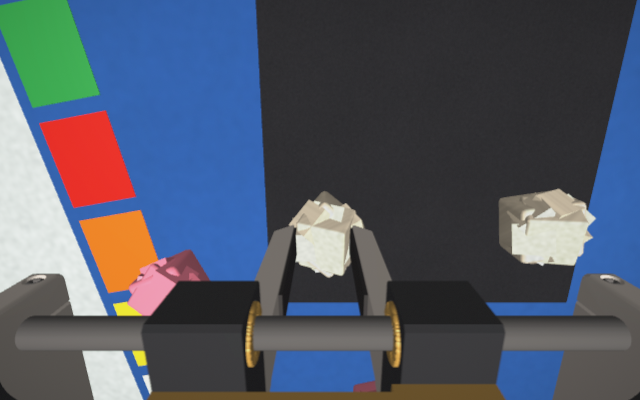

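Call:
step_arm(
  plan=[
    {"grip":1,"spin":0,"slide":[0,0,0]},
  ],
)

```text
time_s: 7.32
ee_pos: [0.4402, 0.2359, 0.0061]
eef_rot: [-1.571, 0.0, -0.179]
force: [0.1, -0.5, 0.3]
grip_width: 0.0309
```

Call:
step_arm(
  plan=[
    {"grip":1,"spin":0,"slide":[0,0,0]},
  ],
)

```text
time_s: 7.4
ee_pos: [0.4402, 0.2359, 0.006]
eef_rot: [-1.571, 0.0, -0.179]
force: [-0.5, -0.0, 0.0]
grip_width: 0.0309
```

Call:
step_arm(
  plan=[
    {"grip":1,"spin":0,"slide":[0,-0.005,0]},
    {"grip":1,"spin":0,"slide":[0,-0.015,0]},
    {"grip":1,"spin":0,"slide":[0,-0.025,0]},
    {"grip":1,"spin":0,"slide":[0,-0.03,0]},
    {"grip":1,"spin":0,"slide":[0,-0.03,0]},
    {"grip":1,"spin":0,"slide":[0,-0.03,0]},
    {"grip":1,"spin":0,"slide":[0,-0.02,0]},
    {"grip":1,"spin":0,"slide":[0,-0.01,0]},
    {"grip":1,"spin":0,"slide":[0,0,0]},
  ],
)

```text
time_s: 8.15
ee_pos: [0.4409, 0.2363, 0.173]
eef_rot: [-1.569, -0.003, -0.179]
force: [-0.6, 0.2, -0.3]
grip_width: 0.0306
```

```bash
python3 look.py w7
```

```text
8.15 [0.4409 0.2363 0.173 ] [-89.8859  -0.1641 -10.2344] [0.4187 0.1898 1.667  0.     1.2813 0.5973] [-0.6369  0.1969 -0.2531] 0.03060216824327779
```

View pics/w7.png

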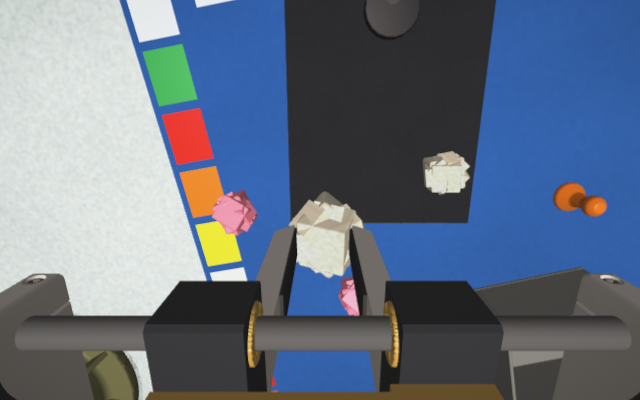

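Call:
step_arm(
  plan=[
    {"grip":1,"spin":0,"slide":[0.0258,0,-0.0165]},
    {"grip":1,"spin":0,"slide":[0.0258,0,-0.0165]},
    {"grip":1,"spin":0,"slide":[0.0258,0,-0.0165]},
    {"grip":1,"spin":0,"slide":[0.0258,0,-0.0165]},
    {"grip":1,"spin":0,"slide":[0.0258,0,-0.0165]},
    {"grip":1,"spin":0,"slide":[0.0258,0,-0.0165]},
    {"grip":1,"spin":0,"slide":[0.0258,0,-0.0165]},
    {"grip":1,"spin":0,"slide":[0.0258,0,-0.0165]},
    {"grip":1,"spin":0,"slide":[0.0258,0,-0.0165]},
    {"grip":1,"spin":0,"slide":[0.0258,0,-0.0165]},
    {"grip":1,"spin":0,"slide":[0.0258,0,-0.0165]},
    {"grip":1,"spin":0,"slide":[0,0,0]},
    {"grip":1,"spin":0,"slide":[0,0,0]},
  ],
)

```text
time_s: 9.28
ee_pos: [0.6869, 0.0059, 0.1677]
eef_rot: [-1.571, 0.004, -0.18]
force: [0.5, -0.1, -0.6]
grip_width: 0.0306
```

```bash
python3 look.py w8
```

```text
9.2833 [0.6869 0.0059 0.1677] [-90.0294   0.2351 -10.3317] [-0.0448  0.6263  1.0731  0.      1.4463  0.1355] [ 0.4665 -0.1344 -0.5573] 0.030620164222196655
```

View pics/w8.png

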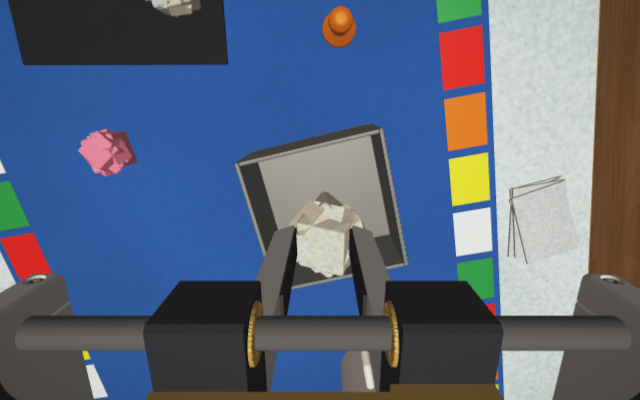

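Run:
```python
from h import *
np.set_printoptions(precision=4,suppress=True)
w=np.load("pics/w8.npz")
P=np.array([atz(w,c,.08) for c in [(237,163),(382,127),(407,265)]]);print(P,(P[0]+P[2])/2)
```

```text
[[ 0.614   0.0457  0.08  ]
 [ 0.7492  0.0542  0.08  ]
 [ 0.7562 -0.0854  0.08  ]] [ 0.6851 -0.0199  0.08  ]
```

Call:
step_arm(
  plan=[
    {"grip":1,"spin":0,"slide":[0,0.02,0]},
    {"grip":1,"spin":0,"slide":[0,0.03,0]},
    {"grip":1,"spin":0,"slide":[0,0.03,0]},
    {"grip":1,"spin":0,"slide":[0,0.02,0]},
    {"grip":1,"spin":0,"slide":[0,0.015,0]},
    {"grip":1,"spin":0,"slide":[0,0,0]},
    {"grip":-0.25,"spin":0,"slide":[0,0,0]},
    {"grip":-0.25,"spin":0,"slide":[0,0,0]},
    {"grip":-0.25,"spin":0,"slide":[0,0,0]},
    {"grip":-0.25,"spin":0,"slide":[0,0,0]},
    {"grip":-0.25,"spin":0,"slide":[0,0,0]},
  ],
)

```text
time_s: 10.25
ee_pos: [0.6875, 0.0069, 0.0569]
eef_rot: [-1.571, -0.001, -0.179]
force: [0.1, -0.2, -0.1]
grip_width: 0.0577
```

Call:
step_arm(
  plan=[
    {"grip":-0.25,"spin":0,"slide":[0,-0.02,0]},
    {"grip":-0.25,"spin":0,"slide":[0,-0.03,0]},
    {"grip":-0.25,"spin":0,"slide":[0,-0.03,0]},
    {"grip":-0.25,"spin":0,"slide":[0,-0.03,0]},
    {"grip":-0.25,"spin":0,"slide":[0,-0.01,0]},
  ],
)

```text
time_s: 10.67
ee_pos: [0.6885, 0.0068, 0.1816]
eef_rot: [-1.57, -0.007, -0.179]
force: [-0.3, 0.1, 1.4]
grip_width: 0.0586
```

```bash
python3 look.py w9
```

```text
10.6667 [0.6885 0.0068 0.1816] [-89.9471  -0.3845 -10.2381] [-0.0433  0.6148  1.0594  0.      1.4606  0.1354] [-0.3435  0.1463  1.3955] 0.058647141336203856
```

View pics/w9.png

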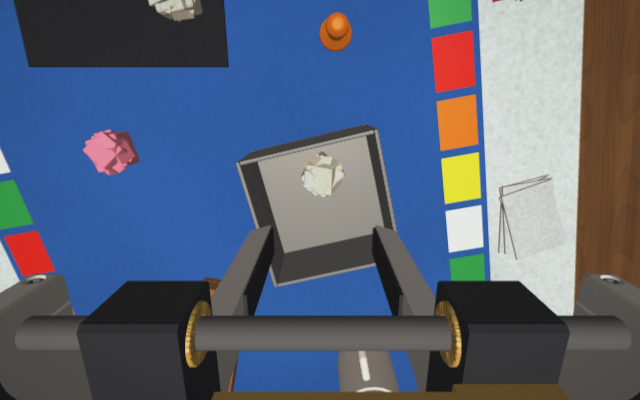

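Call:
step_arm(
  plan=[
    {"grip":-1,"spin":0,"slide":[-0.0181,0,0.0231]},
    {"grip":-1,"spin":0,"slide":[-0.0181,0,0.0231]},
    {"grip":-1,"spin":0,"slide":[-0.0181,0,0.0231]},
    {"grip":-1,"spin":0,"slide":[-0.0181,0,0.0231]},
    {"grip":-1,"spin":0,"slide":[-0.0181,0,0.0231]},
    {"grip":-1,"spin":0,"slide":[-0.0181,0.02,0.0231]},
    {"grip":-1,"spin":0,"slide":[-0.0181,0.03,0.0231]},
    {"grip":-1,"spin":0,"slide":[-0.0181,0.03,0.0231]},
    {"grip":-1,"spin":0,"slide":[0,0.02,0]},
    {"grip":-1,"spin":0,"slide":[0,0,0]},
    {"grip":-1,"spin":0,"slide":[0,0,0]},
  ],
)

```text
time_s: 11.63
ee_pos: [0.5772, 0.2138, 0.0754]
eef_rot: [-1.572, 0.002, -0.178]
force: [1.1, -0.1, 1.0]
grip_width: 0.0943
```

```bash
python3 look.py w10
```

```text
11.6333 [0.5772 0.2138 0.0754] [-90.0709   0.1251 -10.2248] [ 0.2953  0.54    1.427  -0.0001  1.1771  0.4738] [ 1.0979 -0.1095  1.0105] 0.09428077863742723
```

View pics/w10.png

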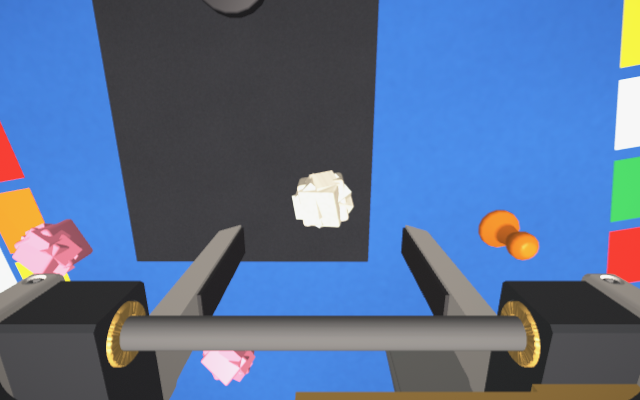

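Call:
step_arm(
  plan=[
    {"grip":-1,"spin":0,"slide":[0.0003,0.02,0]},
    {"grip":-1,"spin":0,"slide":[0,0.025,0]},
    {"grip":-1,"spin":0,"slide":[0,0.015,0]},
    {"grip":-1,"spin":0,"slide":[0,0.009,0]},
    {"grip":-1,"spin":0,"slide":[0,0,0]},
    {"grip":1,"spin":0,"slide":[0,0,0]},
    {"grip":1,"spin":0,"slide":[0,0,0]},
    {"grip":1,"spin":0,"slide":[0,0,0]},
    {"grip":1,"spin":0,"slide":[0,0,0]},
    {"grip":1,"spin":0,"slide":[0,0,0]},
    {"grip":1,"spin":0,"slide":[0,0,0]},
    {"grip":1,"spin":0,"slide":[0,0,0]},
    {"grip":1,"spin":0,"slide":[0,0,0]},
    {"grip":1,"spin":0,"slide":[0,0,0]},
  ],
)

```text
time_s: 12.85
ee_pos: [0.578, 0.2141, 0.0075]
eef_rot: [-1.571, 0.0, -0.179]
force: [-0.3, -0.7, 0.2]
grip_width: 0.0375
```

Call:
step_arm(
  plan=[
    {"grip":1,"spin":0,"slide":[0,0,0]},
    {"grip":1,"spin":0,"slide":[0,0,0]},
  ],
)

```text
time_s: 13.02
ee_pos: [0.5781, 0.2141, 0.0075]
eef_rot: [-1.571, -0.0, -0.179]
force: [0.4, -0.4, 1.1]
grip_width: 0.0302
```

Call:
step_arm(
  plan=[
    {"grip":1,"spin":0,"slide":[0,0,0]},
  ],
)

```text
time_s: 13.1
ee_pos: [0.5781, 0.214, 0.0075]
eef_rot: [-1.571, -0.0, -0.179]
force: [0.5, 1.0, 0.3]
grip_width: 0.0303
```

Call:
step_arm(
  plan=[
    {"grip":1,"spin":0,"slide":[0,-0.005,0]},
    {"grip":1,"spin":0,"slide":[0,-0.015,0]},
    {"grip":1,"spin":0,"slide":[0,-0.025,0]},
    {"grip":1,"spin":0,"slide":[0,-0.03,0]},
    {"grip":1,"spin":0,"slide":[0,-0.03,0]},
    {"grip":1,"spin":0,"slide":[0,-0.03,0]},
    {"grip":1,"spin":0,"slide":[0,-0.025,0]},
    {"grip":1,"spin":0,"slide":[0.0148,-0.01,-0.0239]},
    {"grip":1,"spin":0,"slide":[0.0148,0,-0.0239]},
    {"grip":1,"spin":0,"slide":[0.0148,0,-0.0239]},
    {"grip":1,"spin":0,"slide":[0.0148,0,-0.0239]},
    {"grip":1,"spin":0,"slide":[0.0148,0,-0.0239]},
    {"grip":1,"spin":0,"slide":[0.0148,0,-0.0239]},
    {"grip":1,"spin":0,"slide":[0.0148,0,-0.0239]},
    {"grip":1,"spin":0,"slide":[0.0148,0,-0.0239]},
    {"grip":1,"spin":0,"slide":[0.0148,0,-0.0239]},
    {"grip":1,"spin":0,"slide":[0.0148,0,-0.0239]},
    {"grip":1,"spin":0,"slide":[0,0,0]},
    {"grip":1,"spin":0,"slide":[0,0,0]},
  ],
)

```text
time_s: 14.68
ee_pos: [0.6812, -0.0486, 0.1773]
eef_rot: [-1.571, 0.0, -0.181]
force: [0.5, -0.0, -0.2]
grip_width: 0.0301
```

```bash
python3 look.py w11
```

```text
14.6833 [ 0.6812 -0.0486  0.1773] [-89.9974   0.0248 -10.3481] [-0.1249  0.6083  1.0793  0.0001  1.4544  0.0557] [ 0.4765 -0.0201 -0.1566] 0.030142921485791715
```

View pics/w11.png

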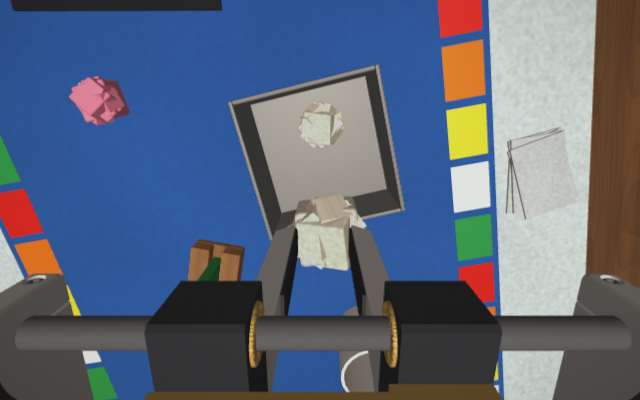

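Call:
step_arm(
  plan=[
    {"grip":1,"spin":0,"slide":[0,0.02,0.004]},
    {"grip":1,"spin":0,"slide":[0,0.03,0]},
    {"grip":1,"spin":0,"slide":[0,0.03,0]},
    {"grip":1,"spin":0,"slide":[0,0.025,0]},
    {"grip":1,"spin":0,"slide":[0,0.015,0]},
    {"grip":1,"spin":0,"slide":[0,0,0]},
    {"grip":-0.25,"spin":0,"slide":[0,0,0]},
    {"grip":-0.25,"spin":0,"slide":[0,0,0]},
    {"grip":-0.25,"spin":0,"slide":[0,0,0]},
    {"grip":-0.25,"spin":0,"slide":[0,0,0]},
    {"grip":-0.25,"spin":0,"slide":[0,0,0]},
  ],
)

```text
time_s: 15.65
ee_pos: [0.6823, -0.0435, 0.0585]
eef_rot: [-1.571, -0.001, -0.179]
force: [0.7, 0.6, 0.4]
grip_width: 0.0576
```

Call:
step_arm(
  plan=[
    {"grip":-0.25,"spin":0,"slide":[0,-0.02,0]},
    {"grip":-0.25,"spin":0,"slide":[0,-0.03,0]},
    {"grip":-0.25,"spin":0,"slide":[0,-0.03,0]},
    {"grip":-0.25,"spin":0,"slide":[0,-0.03,0]},
    {"grip":-0.25,"spin":0,"slide":[0,-0.015,0]},
    {"grip":-0.25,"spin":0,"slide":[0,0,0]},
  ],
)

```text
time_s: 16.15
ee_pos: [0.6833, -0.0437, 0.1874]
eef_rot: [-1.57, -0.007, -0.179]
force: [0.7, -0.8, -0.4]
grip_width: 0.0587
```

```bash
python3 look.py w12
```

```text
16.15 [ 0.6833 -0.0437  0.1874] [-89.9743  -0.4012 -10.2356] [-0.1173  0.6019  1.0662  0.      1.4665  0.0614] [ 0.7293 -0.7768 -0.4221] 0.05872948388271745
```

View pics/w12.png

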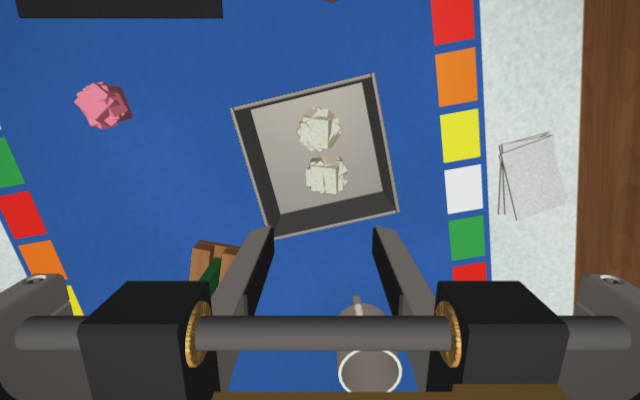

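Call:
step_arm(
  plan=[
    {"grip":-1,"spin":0,"slide":[-0.0172,0,-0.0244]},
    {"grip":-1,"spin":0,"slide":[-0.0172,0,-0.0244]},
    {"grip":-1,"spin":0,"slide":[-0.0172,0,-0.0244]},
    {"grip":-1,"spin":0,"slide":[-0.0172,0,-0.0244]},
    {"grip":-1,"spin":0,"slide":[-0.0172,0,-0.0244]},
    {"grip":-1,"spin":0,"slide":[-0.0172,0,-0.0244]},
    {"grip":-1,"spin":0,"slide":[-0.0172,0,-0.0244]},
    {"grip":-1,"spin":0,"slide":[-0.0172,0,-0.0244]},
    {"grip":-1,"spin":0,"slide":[-0.0172,0,-0.0244]},
    {"grip":-1,"spin":0,"slide":[0,0,0]},
  ],
)

```text
time_s: 17.03
ee_pos: [0.4874, -0.2346, 0.1812]
eef_rot: [-1.571, 0.002, -0.182]
force: [0.5, -0.5, -0.0]
grip_width: 0.0939
```

Call:
step_arm(
  plan=[
    {"grip":-1,"spin":-6.57,"slide":[0,0,0]},
    {"grip":-1,"spin":-6.57,"slide":[0,0,0]},
    {"grip":-1,"spin":-6.57,"slide":[0,0,0]},
    {"grip":-1,"spin":-6.57,"slide":[0,0,0]},
    {"grip":-1,"spin":-6.57,"slide":[0,0,0]},
    {"grip":-1,"spin":-6.57,"slide":[0,0,0]},
    {"grip":-1,"spin":-6.57,"slide":[0,0,0]},
    {"grip":-1,"spin":-6.57,"slide":[0,0,0]},
    {"grip":-1,"spin":-6.57,"slide":[0,0,0]},
    {"grip":-1,"spin":-6.57,"slide":[0,0,0]},
    {"grip":-1,"spin":-6.57,"slide":[0,0,0]},
    {"grip":-1,"spin":-6.57,"slide":[0,0,0]},
    {"grip":-1,"spin":0,"slide":[0,0,0]},
    {"grip":-1,"spin":0,"slide":[0,0,0]},
  ],
)

```text
time_s: 18.2
ee_pos: [0.4904, -0.2317, 0.1815]
eef_rot: [-1.569, -0.0, 1.194]
force: [-1.0, 0.3, -1.0]
grip_width: 0.0943
```

```bash
python3 look.py w13
```

```text
18.2 [ 0.4904 -0.2317  0.1815] [-89.9152  -0.0144  68.4037] [-0.5091  0.2803  1.5353  0.0001  1.3275 -1.7029] [-0.9727  0.2683 -0.9624] 0.09432713056213296
```

View pics/w13.png

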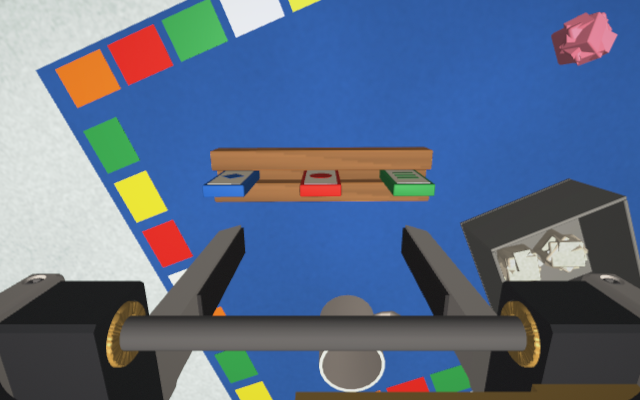

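Run:
```python
import cv2
im=cv2.imread("pics/w13.png");cv2.imwrite("pics/w13c.png",cv2.resize(im[140:210,280:360],None,fx=10,fy=8,interpolation=2))
cv2.imwrite("pics/w13d.png",cv2.resize(im[140:210,200:440],None,fx=3.3333,fy=8,interpolation=2))
```

```text
(no output)
```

View pics/w13c.png

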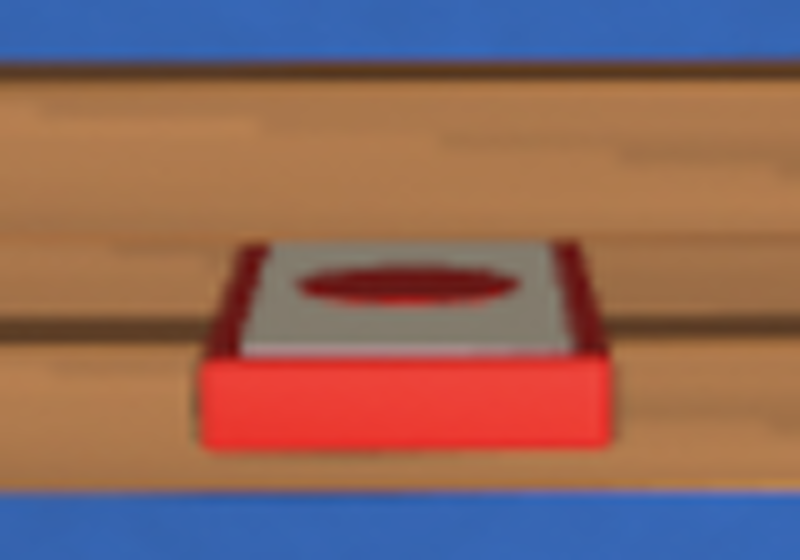

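View pics/w13d.png

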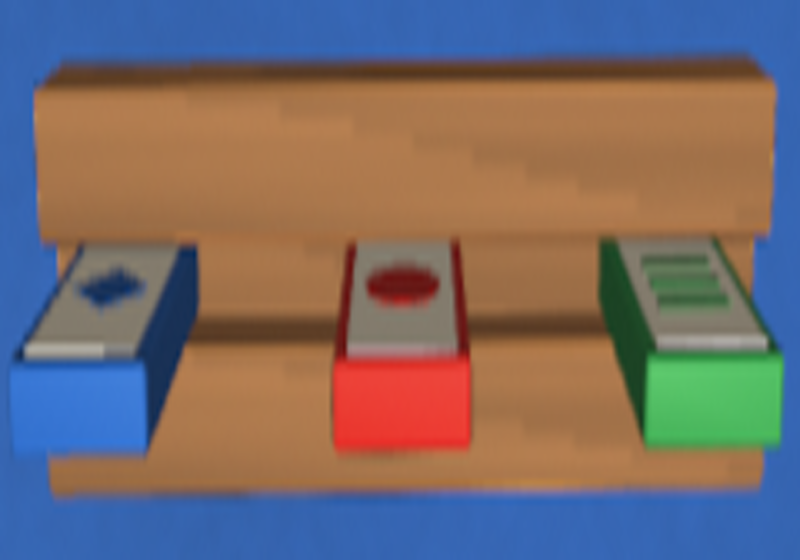

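Run:
```python
from h import *
np.set_printoptions(precision=4,suppress=True)
w=np.load("pics/w13.npz")
u=lambda c:((c[0]+.5)/10-.5+280,(c[1]+.5)/8-.5+140)
P=np.array([atz(w,u(c),.09) for c in [(200,358),(610,355),(612,447),(203,450)]])
print(P,P.mean(0),np.linalg.norm(np.roll(P,1,0)-P,axis=1),[np.degrees(np.arctan2(*(P[i]-P[j])[[1,0]])) for i,j in ((1,0),(2,3))])
v=lambda c:((c[0]+.5)/3.3333-.5+200,(c[1]+.5)/8-.5+140)
for a,b,z in [((35,90),(775,80),.028),((40,242),(770,237),.028),((52,495),(762,488),.028)]:
    A,B=atz(w,v(a),z),atz(w,v(b),z);print(A,B,np.degrees(np.arctan2(*(B-A)[[1,0]])),np.linalg.norm(B-A))
for cs in [[(12,360),(145,360),(147,452),(13,453)],[(647,357),(778,353),(782,442),(645,446)]]:
    Q=np.array([atz(w,v(c),.09) for c in cs]);print(Q.mean(0),[np.degrees(np.arctan2(*(Q[i]-Q[j])[[1,0]])) for i,j in ((1,0),(2,3))])
```

```text
[[ 0.4785 -0.2497  0.09  ]
 [ 0.4924 -0.2135  0.09  ]
 [ 0.5031 -0.2173  0.09  ]
 [ 0.489  -0.2538  0.09  ]] [ 0.4908 -0.2336  0.09  ] [0.0113 0.0388 0.0113 0.0391] [np.float64(68.98607927678262), np.float64(68.99303427931542)]
[ 0.4192 -0.3373  0.028 ] [ 0.5086 -0.1073  0.028 ] 68.76853505224628 0.24676247990794206
[ 0.4391 -0.3455  0.028 ] [ 0.5293 -0.1152  0.028 ] 68.61238360545794 0.24740626264848517
[ 0.4741 -0.3586  0.028 ] [ 0.5639 -0.1283  0.028 ] 68.69270123904684 0.24722572766663353
[ 0.4573 -0.3194  0.09  ] [np.float64(68.44637430564687), np.float64(68.63196507116524)]
[ 0.523  -0.1508  0.09  ] [np.float64(69.19774363047037), np.float64(69.17197449218165)]
```

Call:
step_arm(
  plan=[
    {"grip":-0.5,"spin":-0.45,"slide":[-0.0012,0,-0.001]},
    {"grip":-0.5,"spin":0,"slide":[0,0.01,0]},
    {"grip":-0.5,"spin":0,"slide":[0,0.02,0]},
    {"grip":-0.5,"spin":0,"slide":[0,0.025,0]},
    {"grip":-0.5,"spin":0,"slide":[0,0.01,0]},
    {"grip":-0.5,"spin":0,"slide":[0,0,0]},
    {"grip":-0.5,"spin":0,"slide":[0,0,0]},
  ],
  force=20,
)

```text
time_s: 18.83
ee_pos: [0.4911, -0.2336, 0.1176]
eef_rot: [-1.57, -0.0, 1.205]
force: [-0.2, -0.4, 0.2]
grip_width: 0.0704
```

```bash
python3 look.py w14
python3 - <<'E'
from h import *
w=np.load("pics/w14.npz")
im=cv2.imread("pics/w14.png");cv2.imwrite("pics/w14c.png",cv2.resize(im[140:260,220:420],None,fx=4,fy=4,interpolation=2))
E
```

```text
18.8333 [ 0.4911 -0.2336  0.1176] [-89.9684  -0.0047  69.0199] [-0.5114  0.3422  1.6087  0.      1.1912 -1.716 ] [-0.1832 -0.4075  0.2452] 0.07041365118645203
```

View pics/w14c.png

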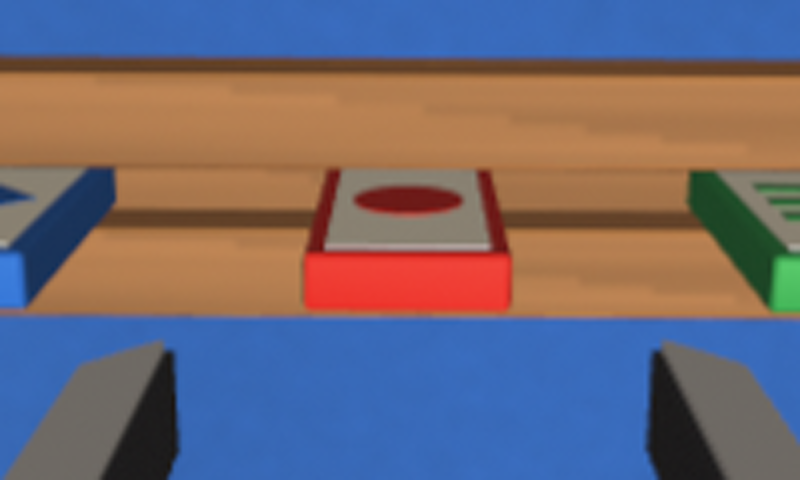

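Run:
```python
from h import *
np.set_printoptions(precision=4,suppress=True)
w=np.load("pics/w14.npz")
v=lambda c:((c[0]+.5)/4-.5+220,(c[1]+.5)/4-.5+140)
P=np.array([atz(w,v(c),.09) for c in [(303,253),(510,253),(511,310),(305,310)]])
print(P.mean(0),np.linalg.norm(np.roll(P,1,0)-P,axis=1),[np.degrees(np.arctan2(*(P[i]-P[j])[[1,0]])) for i,j in ((1,0),(2,3))])
```

```text
[ 0.4909 -0.2337  0.09  ] [0.0114 0.0391 0.0114 0.0394] [np.float64(69.06530702728016), np.float64(69.06609231354548)]
```

Call:
step_arm(
  plan=[
    {"grip":-0.5,"spin":0,"slide":[0,0.02,0]},
    {"grip":-0.5,"spin":0,"slide":[0,0.025,0]},
    {"grip":-0.5,"spin":0,"slide":[0,0.02,0]},
    {"grip":-0.5,"spin":0,"slide":[0,0.0125,0]},
    {"grip":-0.5,"spin":0,"slide":[0,0,0]},
    {"grip":-0.5,"spin":0,"slide":[0,0,0]},
    {"grip":1,"spin":0,"slide":[0,0,0]},
    {"grip":1,"spin":0,"slide":[0,0,0]},
    {"grip":1,"spin":0,"slide":[0,0,0]},
    {"grip":1,"spin":0,"slide":[0,0,0]},
    {"grip":1,"spin":0,"slide":[0,0,0]},
    {"grip":1,"spin":0,"slide":[0,0,0]},
    {"grip":1,"spin":0,"slide":[0,0,0]},
    {"grip":1,"spin":0,"slide":[0,0,0]},
    {"grip":1,"spin":0,"slide":[0,0,0]},
  ],
)

```text
time_s: 20.13
ee_pos: [0.4912, -0.2337, 0.0403]
eef_rot: [-1.571, 0.0, 1.205]
force: [-0.1, 0.5, 4.8]
grip_width: 0.0399
```

```bash
python3 look.py w15
```

```text
20.1333 [ 0.4912 -0.2337  0.0403] [-90.0333   0.0031  69.0505] [-0.5114  0.4388  1.6736  0.      1.0287 -1.7166] [-0.1417  0.5453  4.7907] 0.039927618643173686
```

View pics/w15.png

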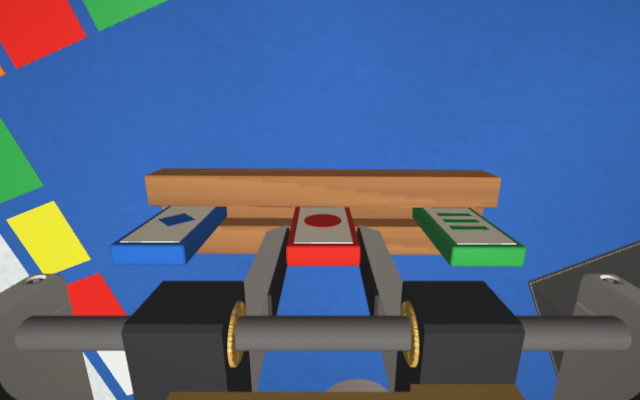

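Call:
step_arm(
  plan=[
    {"grip":1,"spin":0,"slide":[0,-0.003,0]},
    {"grip":1,"spin":0,"slide":[0,-0.008,0]},
    {"grip":1,"spin":0,"slide":[0,-0.012,0]},
    {"grip":1,"spin":0,"slide":[0,-0.018,0]},
    {"grip":1,"spin":0,"slide":[0,-0.02,0]},
    {"grip":1,"spin":0,"slide":[0,-0.02,0]},
    {"grip":1,"spin":0,"slide":[0,-0.02,0]},
    {"grip":1,"spin":0,"slide":[0,-0.012,0]},
    {"grip":1,"spin":0,"slide":[0,-0.005,0]},
    {"grip":1,"spin":0,"slide":[0,0,0]},
    {"grip":1,"spin":0,"slide":[0,0,0]},
  ],
)

```text
time_s: 21.1
ee_pos: [0.4909, -0.2335, 0.1578]
eef_rot: [-1.571, -0.0, 1.205]
force: [-0.9, 0.6, 0.1]
grip_width: 0.0403
```

```bash
python3 look.py w16
```

```text
21.1 [ 0.4909 -0.2335  0.1578] [-89.9835  -0.0031  69.0535] [-0.5114  0.3019  1.5638  0.      1.2762 -1.7166] [-0.9004  0.5583  0.1336] 0.040302617264189364
```

View pics/w16.png

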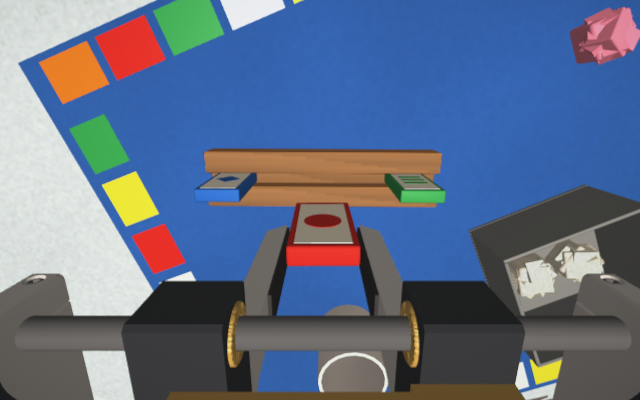

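Run:
```python
import cv2,numpy as np
a=cv2.imread("pics/w15.png")[195:275,280:366];b=cv2.imread("pics/w16.png")[195:275,280:366]
cv2.imwrite("pics/cmp.png",np.hstack([cv2.resize(x,None,fx=4.5,fy=6,interpolation=2) for x in (a,b)]))
```

```text
(no output)
```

View pics/cmp.png

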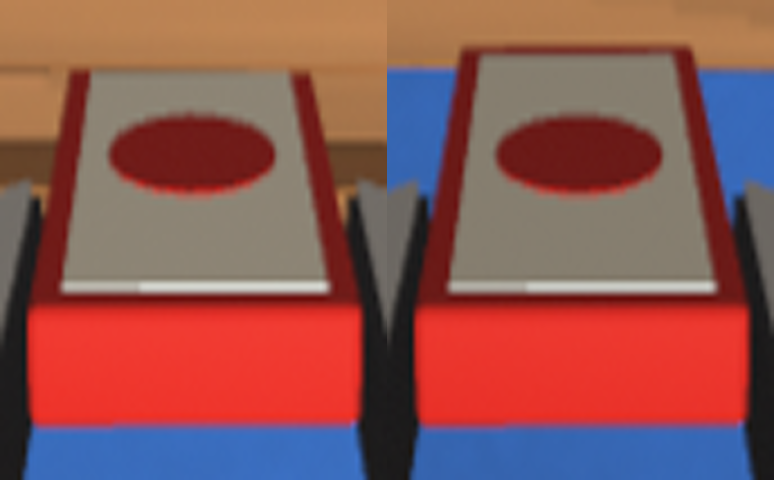

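```bash
cat > fit.py <<'E'
from h import *
from scipy.optimize import least_squares
from scipy.spatial.transform import Rotation as R
np.set_printoptions(precision=4,suppress=True)
def toolpose(pos,rpy): return np.array(pos),R.from_euler('xyz',rpy).as_matrix()
def fit(w,px,locs,x0):
    def f(x):
        P=locs@R.from_euler('ZYX',x[3:]).as_matrix().T+x[:3]
        return (proj(w,P)-px).ravel()
    return least_squares(f,x0)
E
python3 - <<'E'
from fit import *
w=np.load("pics/w16.npz")
u=lambda c:((c[0]+.5)/4.5-.5+280,(c[1]+.5)/6-.5+195)
px=np.array([u(c) for c in [(29,308),(361,308),(361,423),(32,424),(75,47),(304,47)]])
# tile local: y left/right. image right = tool x = tile +y
L=np.array([[-6,-20,80],[-6,20,80],[6,20,80],[6,-20,80],[-6,-20,0],[-6,20,0]])/1000
r=fit(w,px,L,[.491,-.2335,.1278,np.radians(-21),0,0])
print(r.x[:3],np.degrees(r.x[3:]),r.fun.reshape(-1,2))
E
```

```text
[ 0.4928 -0.2341  0.1229] [-21.0799  -0.2439  -0.7335] [[ 0.2026 -0.28  ]
 [ 0.1833 -0.4609]
 [-0.5491  0.3634]
 [ 0.1236  0.4319]
 [-0.1806 -0.01  ]
 [ 0.2256 -0.0482]]
```

Call:
step_arm(
  plan=[
    {"grip":1,"spin":0,"slide":[0.01,0,0.0034]},
    {"grip":1,"spin":0,"slide":[0.02,0,0.0067]},
    {"grip":1,"spin":0,"slide":[0.03,0,0.0101]},
    {"grip":1,"spin":0,"slide":[0.03,0,0.0101]},
    {"grip":1,"spin":0,"slide":[0.03,0,0.0101]},
    {"grip":1,"spin":0,"slide":[0.03,0,0.0101]},
    {"grip":1,"spin":0,"slide":[0.03,0,0.0101]},
    {"grip":1,"spin":0,"slide":[0.03,0,0.0101]},
    {"grip":1,"spin":0,"slide":[0.03,0,0.0101]},
    {"grip":1,"spin":0,"slide":[0.03,0,0.0101]},
    {"grip":1,"spin":0,"slide":[0.03,0,0.0101]},
    {"grip":1,"spin":0,"slide":[0.03,0,0.0101]},
    {"grip":1,"spin":0,"slide":[0.03,0,0.0101]},
    {"grip":1,"spin":0,"slide":[0.03,0,0.0101]},
    {"grip":1,"spin":0,"slide":[0.022,0,0.0074]},
    {"grip":1,"spin":0,"slide":[0.012,0,0.004]},
    {"grip":1,"spin":0,"slide":[0.0098,0,0.0033]},
    {"grip":1,"spin":0,"slide":[0,0,0]},
  ],
)

```text
time_s: 22.65
ee_pos: [0.5094, 0.2248, 0.1575]
eef_rot: [-1.57, 0.0, 1.206]
force: [0.0, 0.9, 0.2]
grip_width: 0.04
```

Call:
step_arm(
  plan=[
    {"grip":1,"spin":3,"slide":[0,0,0]},
    {"grip":1,"spin":6,"slide":[0,0,0]},
    {"grip":1,"spin":6.5,"slide":[0,0,0]},
    {"grip":1,"spin":6.5,"slide":[0,0,0]},
    {"grip":1,"spin":6.5,"slide":[0,0,0]},
    {"grip":1,"spin":6.5,"slide":[0,0,0]},
    {"grip":1,"spin":6.5,"slide":[0,0,0]},
    {"grip":1,"spin":6.5,"slide":[0,0,0]},
    {"grip":1,"spin":6.5,"slide":[0,0,0]},
    {"grip":1,"spin":6.5,"slide":[0,0,0]},
    {"grip":1,"spin":6.5,"slide":[0,0,0]},
    {"grip":1,"spin":6,"slide":[0,0,0]},
    {"grip":1,"spin":4,"slide":[0,0,0]},
    {"grip":1,"spin":1.7,"slide":[0,0,0]},
    {"grip":1,"spin":0,"slide":[0,0,0]},
    {"grip":1,"spin":0,"slide":[0,0,0]},
    {"grip":1,"spin":0,"slide":[0,0,0]},
  ],
)

```text
time_s: 24.07
ee_pos: [0.5098, 0.2231, 0.158]
eef_rot: [-1.571, 0.0, -0.177]
force: [0.7, -0.0, -0.1]
grip_width: 0.04
```

```bash
python3 look.py w17
python3 - <<'E'
from h import *
for n in ("scene","top"):
    cv2.imwrite(f"pics/{n}17.png",cams.camera(n))
a=cv2.imread("pics/scene17.png");cv2.imwrite("pics/s17c.png",cv2.resize(a[120:260,360:500],None,fx=5,fy=4.2,interpolation=2))
E
```

```text
24.0667 [0.5098 0.2231 0.158 ] [-90.0066   0.0045 -10.1163] [ 0.3467  0.3301  1.5263 -0.0001  1.2853  0.5233] [ 0.7018 -0.0424 -0.111 ] 0.040031039371565845
```

View pics/w17.png

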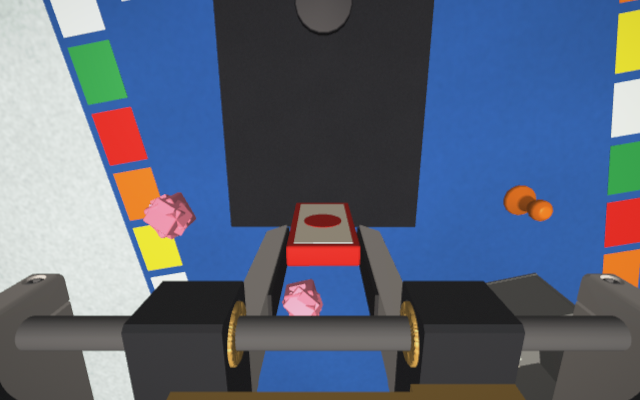

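View pics/scene17.png

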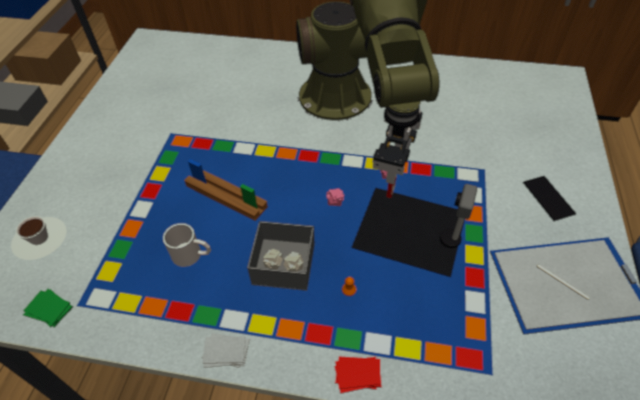

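View pics/s17c.png

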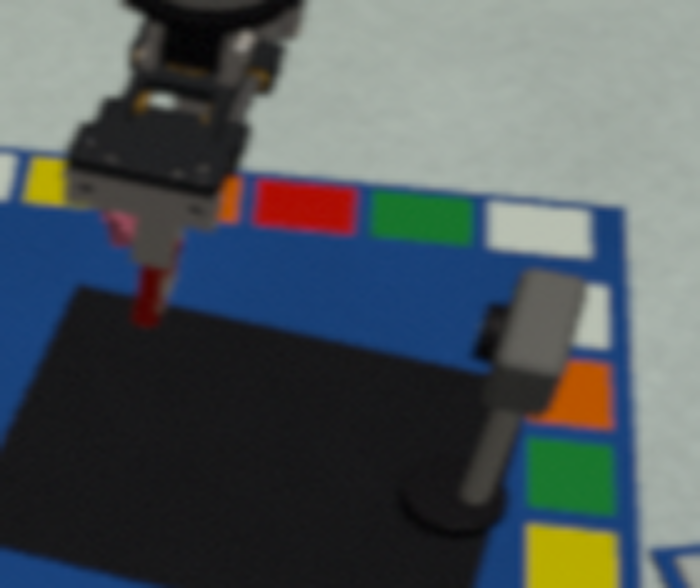

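Run:
```python
from h import *
a=cv2.imread("pics/w17.png");
def q(im,x,y,n=30): return cv2.resize(im[y-n//2:y+n//2,x-n//2:x+n//2],None,fx=12,fy=12,interpolation=2)
b=cv2.imread("pics/w10.png")
cv2.imwrite("pics/q.png",np.vstack([np.hstack([q(a,231,227,24),q(a,416,226,24)]),np.hstack([q(b,136,261,24),q(b,369,261,24)])]))
```

```text
(no output)
```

View pics/q.png

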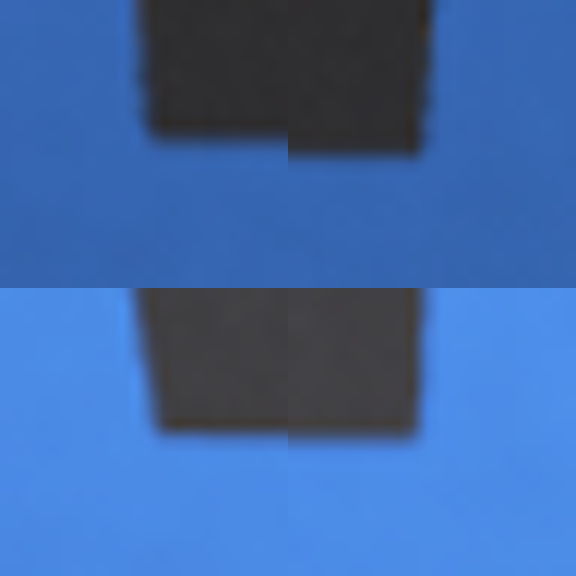

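Run:
```python
from fit import *
np.set_printoptions(precision=4,suppress=True)
S=cams.calibration("scene");Tt=cams.calibration("top")
obs=[]
w17=np.load("pics/w17.npz");w10=np.load("pics/w10.npz")
C=[(w17,[(230.9,226.0),(414.9,226.5)]),(w10,[(136.6,260.5),(367.4,260.9)])]
for w,c in C:
    P=[atz(w,p,.004) for p in c]; d=P[1]-P[0]; print(P,np.linalg.norm(d),np.degrees(np.arctan2(d[1],d[0])))
    ang=np.arctan2(d[1],d[0])+np.pi/2; m=(P[0]+P[1])/2; print("focus",m[:2]+.07*np.array([np.cos(ang),np.sin(ang)]))
# side edges of mat
for n,w,lx,rx in (("w17",w17,(205,235),(410,440)),):
    g=cv2.imread(f"pics/{n}.png").astype(float)[:,:,0]
    for lo,hi in (lx,rx):
        pts=[]
        for r in range(5,215,5):
            gr=np.abs(np.diff(g[r,lo:hi])); x=lo+.5+(gr*np.arange(len(gr))).sum()/gr.sum()
            k=np.argmax(gr); sl=slice(max(0,k-2),k+3); x=lo+.5+(gr[sl]*np.arange(len(gr))[sl]).sum()/gr[sl].sum()
            pts.append(atz(w,(x,r),.004)[:2])
        pts=np.array(pts); p=np.polyfit(pts[:,1],pts[:,0],1); print(n,"edge yaw",90-np.degrees(np.arctan(p[0])),np.std(pts[:,0]-np.polyval(p,pts[:,1])))
```

```text
[array([0.3919, 0.1815, 0.004 ]), array([0.6071, 0.1426, 0.004 ])] 0.21869561412398233 -10.250010266547488
focus [0.512 0.231]
[array([0.3924, 0.1816, 0.004 ]), array([0.6075, 0.1427, 0.004 ])] 0.21849425112545284 -10.241382794388278
focus [0.5124 0.231 ]
w17 edge yaw 79.82359018905836 6.278193094911393e-05
w17 edge yaw 79.82411375504913 7.229594987093891e-05
```

Run:
```python
from fit import *
o=get_obs();print(o['ee_pos'],np.degrees(o['eef_rot']))
a=cv2.imread("pics/w17.png")[195:275,280:366]
cv2.imwrite("pics/w17c.png",cv2.resize(a,None,fx=9,fy=7,interpolation=2))
```

```text
[0.5098 0.2235 0.158 ] [-90.0018   0.0019 -10.1225]
```

View pics/w17c.png

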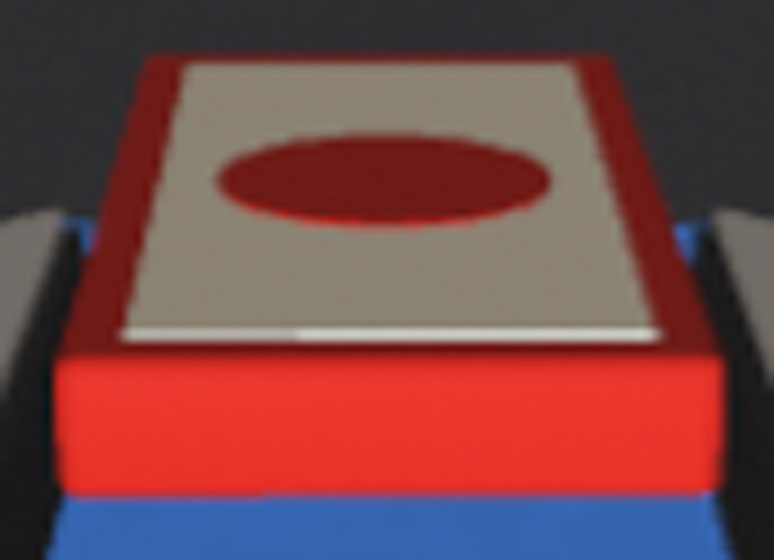

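Run:
```python
from fit import *
w=np.load("pics/w17.npz")
u=lambda c:((c[0]+.5)/9-.5+280,(c[1]+.5)/7-.5+195)
tcp=np.array([.5098,.2233]); yaw=np.radians(-10.12); X=np.array([np.cos(yaw),np.sin(yaw)]);Z=np.array([-np.sin(yaw),np.cos(yaw)])
for n,c,z in [("tf",(57,358),.2077),("tf",(722,358),.2077),("tb",(63,494),.2077),("tb",(718,494),.2077),("bf",(148,55),.1277),("bf",(612,55),.1277),("disc",(384,180),.1677)]:
    p=atz(w,u(c),z)[:2]-tcp; print(n,"toolx %.4f toolz %.4f"%(p@X,p@Z))
```

```text
tf toolx -0.0191 toolz 0.0070
tf toolx 0.0198 toolz 0.0070
tb toolx -0.0191 toolz -0.0043
tb toolx 0.0199 toolz -0.0043
bf toolx -0.0201 toolz 0.0060
bf toolx 0.0193 toolz 0.0060
disc toolx -0.0000 toolz 0.0064
```

Call:
step_arm(
  plan=[
    {"grip":1,"spin":0.08,"slide":[0.0003,0.0017,0.0006]},
    {"grip":1,"spin":0,"slide":[0,0,0]},
    {"grip":1,"spin":0,"slide":[0,0,0]},
    {"grip":1,"spin":0,"slide":[0,0,0]},
    {"grip":1,"spin":0,"slide":[0,0,0]},
    {"grip":1,"spin":0,"slide":[0,0,0]},
    {"grip":1,"spin":0,"slide":[0,0,0]},
    {"grip":1,"spin":0,"slide":[0,0,0]},
  ],
)

```text
time_s: 24.88
ee_pos: [0.5102, 0.2243, 0.1563]
eef_rot: [-1.571, 0.0, -0.179]
force: [-0.6, -0.8, -1.0]
grip_width: 0.0402
```

```bash
python3 look.py w18
python3 - <<'E'
from h import *
for n in ("top",): cv2.imwrite(f"pics/{n}18.png",cams.camera(n))
for i in range(3): print(get_obs()['ee_pos'],get_obs()['time_s']); cams.camera("top")
a=cv2.imread("pics/w18.png")[195:275,280:366]
cv2.imwrite("pics/w18c.png",cv2.resize(a,None,fx=9,fy=7,interpolation=2))
E
```

```text
24.8833 [0.5102 0.2243 0.1563] [-90.0006   0.0017 -10.2277] [0.3484 0.3332 1.5261 0.     1.2823 0.5269] [-0.6173 -0.778  -0.9655] 0.04019379885069995
[0.51018546 0.2242888  0.15627871] 24.9833
[0.5101971  0.22429439 0.15629858] 25.0333
[0.51021345 0.22428887 0.15629695] 25.0833
```

View pics/w18c.png

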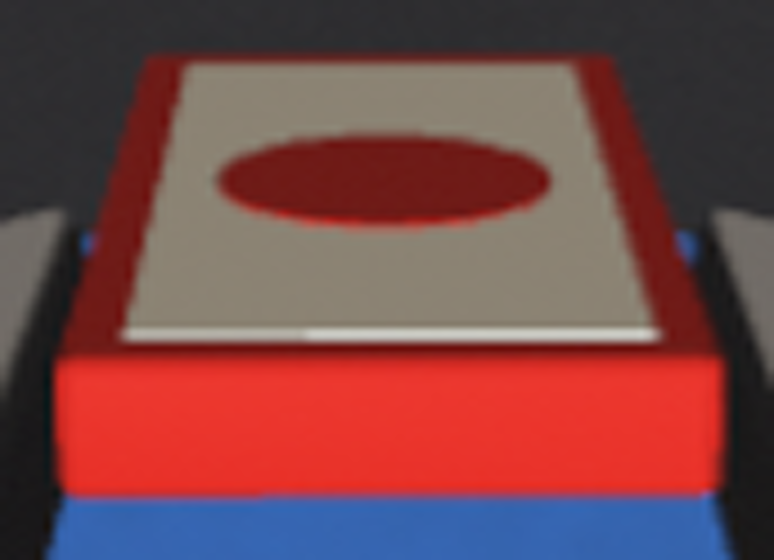

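View pics/top18.png

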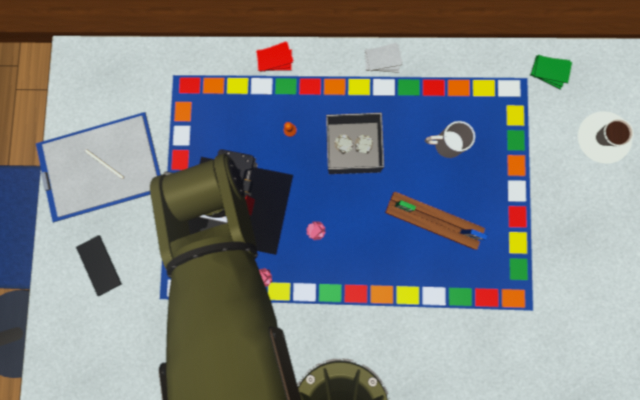

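The wrist crop shows the tile unchanged in the grip, with the disc at the centre of its face. The top view shows both balls in the bin at about (345,145) and (364,145), and the blue and green tiles, mug and pawn where they were. Steady, so I'm handing in.

Run:
```python
from station import get_obs, hand_in
o=get_obs();print(o['ee_pos'],o['joint_vel'],o['force'],o['grip_width'])
print(hand_in())
```

```text
[0.51018528 0.22427604 0.15627103] [-4.38286641e-04 -1.55145395e-03 -1.12238107e-03 -9.56507497e-05
 -4.31715396e-04 -5.08411501e-04] [-0.55753357 -0.26364558 -0.35609894] 0.0398472139212306
the job is handed in; nothing more can be done
None
```

Both white paper balls are in the grey bin, and the arm is still holding the red tile upright at the focus point with its printed face to the lens. I handed the job in at about 25 s.

- **Balls:** My first grasp on one ball was too high. The fingers slid off and shifted it about 6 mm on the mat, and a lower second grasp held. The last top view shows both balls in the bin.
- **Tile pose:** I put the centre of the printed face at about (0.511, 0.230, 0.166) m, where I estimate the focus point to be. It faces the lens to within about 0.1° by the yaw reading.
- **Grip and steadiness:** The grip was 40 mm wide at 20 N. The tile looked the same in the grip from the lift to the last view. The arm was still, with no unusual force.
- **Checks that disagreed:** The three cameras put the focus point up to 2 mm apart, so I used a middle value. My tile measurements also hint at a lean of up to about 0.7°. That is within the calibration error, and the arm could not have corrected it.
- **Other objects:** In the last top view the blue and green tiles, the mug and the pawn stand where they were.

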